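# Load a sample carrier into a test fixture with self-closing tweezers

## Task

Pick up the self-closing tweezers from their stand (squeezing the grips opens the tips, easing off closes them), close them on the ear of the carrier with the green chip, lift it out of the rack and slide it under the two clips of the test fixture, gently but fully home, until the sprung contact block is right back against its end stop. Let go of the carrier and lay the tweezers back on their stand. Never touch a carrier with the fingers, never push hard on the delicate contact block, and leave the red carrier, jar, screwdriver and adapter where they are.

Things in the scene. Friction and masses are not known exactly. Their poses are not given: they have to be found in the camera images.
- tweezers_grip (a point): Midway between the two dark blue grips of the steel self-closing tweezers (168 mm long, 48 g), at mid height. x along the tweezers to the tips, y across, z up. Grips: 12 mm high, 26 mm across, from 21 mm behind to 15 mm ahead of this point; then 36 mm wide finger guards, 15 to 20 mm ahead. Squeezing open takes 14 N on each grip to begin, 19 N at the stop; a lighter grip holds them shut.
- tweezers_tip (a point): Front end of the tips, 75 mm ahead of the point between the grips; same axes. The tips are flat, 16 mm long (back from here), 6 mm high. Fully open they stand 13 mm apart and measure 20 mm over all.
- jaws (a joint): Opening of the tweezers in rad: 0 = shut (at rest), 0.039 = clamped on an ear (grips then 22.6 mm across), 0.085 = fully open, at the stop (grips about 18.7 mm across).
- stand_mid (a point): Where the point between the grips lies when the tweezers are put away on their stand; x along the tweezers towards the tips, z up, 50 mm above the bench. The tweezers lie level on two black rests, 62 mm behind and 45 mm ahead of this point, each 38 mm wide between low end horns whose tops are 4 mm above this point. The base plate is 8 mm thick.
- green_ear (a point): Centre of the ear of the carrier with the green chip. x points from ear to plate, z up. The ear is 16 mm long (x), 6 mm wide (y), 8 mm high; its front end, 8 mm ahead, joins a cross flange (4 mm thick, 30 mm wide, 6 mm high) against which the tips can push. Carrier: aluminium, about 22 g.
- green_mid (a point): Centre of the same carrier's plate, 30 mm ahead of the ear's centre and 2 mm lower; same axes. The plate is 36 mm long (x), 30 mm wide, 4 mm thick, its underside level with the ear's.
- red_ear (a point): The same point on the twin carrier with the red chip, which stays in the rack.
- rack: Storage rack, origin under its centre on the bench; x points away from the ears, z up. The carriers lie in two open nests centred 30 mm either side of the middle (which is in which varies) on a deck 40 mm up, with a far wall 7 mm and side lips 3.5 mm above the deck; the ears stand free of the deck towards -x. Carriers lift straight out.
- slideway (a point): Test fixture: point on the centre line of its slideway's floor, 46 mm above the bench; x = direction of pushing in, z up. Channel 32.4 mm wide, rails 7 mm high from x = -8 to 20 mm; floor from x = -14 mm. Home, the plate's centre is at about x = 0, but the contact head is clamped in a slot: true home lies up to 6 mm to either side of that and has to be felt.
- clip_entry (a point): Mouth of the slideway, at floor height under the upturned tips (11 mm up) of the two brass leaf clips, 16 mm before the slideway's point; same axes. The mouth flares to 40 mm. Behind it the clips press on the plate's side margins, from 10 mm further in, with about 1 N each: entering and sliding takes 2 to 5 N.
- contacts (a joint): How far the dark sprung contact block at the slideway's far end is pushed back by a carrier's leading edge, in m: 0 = free, 0.004 = on its end stop (under 1 N of spring, then hard). Some 2 to 5 N on it is plenty; over 10 N harms its pins. The clips keep a carrier where it is left, but tips still clamped on the ear can drag it back.
- jar: Amber jar, 40 mm across, 55 mm tall, origin under its base. Leave alone.
- driver: Screwdriver, 150 mm long, lying on the bench. Leave alone.
- adapter: Small grey adapter box with a red and a black terminal, 26 x 34 x 34 mm, origin under its base. Leave alone.
Mind the look-alikes: they are no part of the job. Of the things that look like the part that bears tweezers_grip, the smallest one is meant.

How it is judged:
By the outcome, as a careful person would: the job done as asked, in the order asked, and still so for the second after the job is handed in, with the robot touching nothing.
It also fails if it takes over 61 s, if anything falls off the work surface, if the arm or the gripper's body presses on something with over 40 N, if the wrist force passes 120 N, or if a joint passes its speed limit or range.

## Robot

A 6-joint arm with a two-finger parallel gripper is mounted at the origin on the work surface. World frame = base frame: x ahead of the robot, y to its left, z up, the work surface at z = 0. Lengths are in m, angles in degrees, forces in N, time in s.
With the tool pointing down it reaches from about 0.3 to 0.75 m from the base axis. Payload 8.5 kg.
Tool frame: the origin (TCP) lies on the centre line of the jaws, within the pads' length; the fingertips stand 14 mm ahead of it and the grasp point (between the pads) lies 5 mm behind it; z points along the fingers, y is the direction in which the jaws open and shut (so a half turn about z gives the same grasp; the last joint's range is limited). The gripper opens to 85 mm and grips with 20 to 120 N. Pads are 22 mm wide; open, the fingers measure 114 mm over their backs; the gripper's body (76 mm by 85 mm) begins 54 mm behind the grasp point. The pads swing forward as they close: fully open they stand 13 mm farther back than shut.
Start: joints at [58.195, 21.807, 74.336, -0, 83.858, -12.336], TCP at [0.183, 0.519, 0.209] pointing down, gripper open.
Joint ranges: [-178.18, 178.18], [-50.72, 133.34], [12.68, 142.11], [-81.47, 261.47], [9.98, 163.14], [-165.26, 165.26]. Speed limits (degrees/s): [136.94, 136.94, 180, 180, 180, 180].

## Interface

Orientations are given as a 3x3 rotation matrix whose columns are the frame's x, y, z axes.
In Python, from rig import env, optics, order, finder gives the robot as it stands.
- The arm moves only by the tool play_rows, never from a script. Its argument "commands" is a list of rows, each an object of numbers: "grip": the closure, from -1 (fully open) to 1 (shut); "x", "y", "z": the shift along the tool's x, y, z in m; "rx", "ry", "rz": the turn, a rotation vector about the tool's x, y, z in rad. A call has 1 to 12 rows; each row shifts and turns the commanded pose from where the row before left it, along the tool's axes as they then stand; what a row does not reach is not made up. A row lasts 1/8 s, in which the tool goes at most 62.5 mm and 10.7 degrees, less where a joint would pass 70% of its speed; a pose out of reach is approached as far as the arm can. A call is refused whole if a number of a shift passes 0.0625 or a number of a turn 0.188, either way. A call with a gripper value outside its range is refused whole. The fingers move at their own pace and stop on an object; "squeeze" is the grip in N (left out, the last holds). Time passes only in rows, so rows that do not move let the fingers close. It gives the time, the measured TCP pose, the force and the opening at its end, in the units of the state.
- env.observe(): the state, without advancing time (a new reading comes with each control period).
- optics.get_image(name): name is "scene" or "top" or "wrist"; returns a dict with "color" (480x640x3 uint8, blue, green, red), "range_z" (480x640 float32, m along the optical axis (not along the pixel's ray), 0 where there is no reading), "fov_y" (degrees; the focal length in pixels is half the picture's height over the tangent of half this angle, whatever the lens; pixels are square), "cx", "cy" (the principal point, pixels), "dist_coeffs" ([k1, k2, p1, p2, k3] as OpenCV has them; the pictures are not rectified), "cam_to_world" (4x4, takes a point from camera to world coordinates). Camera axes: x right, y down, z forward; pixel columns grow to the right and rows downward; lengths in m; the calibration is good to about 2 mm. A picture is of the moment at which its call begins.
- order.close_job(): hands the job in, once; it reports no verdict.
Trained networks look in the newest picture that a camera, given by its name, has taken for a name from the list of things; names that differ only in an ending like _2 or _b are one class to them, and where a whole thing is asked for, a point or a joint stands for the part that bears it (a point fixed in the world has none). Each returns a list of dicts, best first, with "conf" (0 to 1); they miss things now and then, are a little off and sometimes report something else, mostly with a low value. They report only what shows in the picture. A call takes as long as a camera call. They do not tell look-alikes from the thing itself.
- finder.boxes_of(camera, thing): "point" ([x, y, z] in m, in world coordinates, good to about 4 mm: the middle of the surface that is visible of it).
The state is a dict: "time_s": time; "q": joint angles; "qvel": joint speeds; "joint_efforts": joint torques, N m; "position": TCP position; "tool_rot": TCP orientation; "ft_force": force on the tool from outside, world axes, zero at the start; "wrist_torque": the same for the moment, N m; "grip_width": finger opening in m.
Only numpy, scipy, OpenCV 4.12 (cv2) and the standard library are available. Lean on these libraries where they do the work, as an engineer would, in place of code of your own. Each camera call takes 0.05 s, during which the arm holds its last target.

## Working session

There is one attempt and no reset: what is moved stays moved. The work goes in short steps, Python scripts to look and compute and a tool call to move; the robot and the scene stay as the last step left them, time stands still between calls to the robot, and variables do not carry over. Pictures are saved under pics/ and viewed, and the job is handed in when it is done.

Besides the shell and the picture viewer there is one more tool, called after ">>>" as a command line: name --argument value ..., lists and objects as JSON in quotes. play_rows: Moves the arm, as the interface text tells. Its arguments: {"type":"object","properties":{"commands":{"type":"array"},"squeeze":{"type":"number"}},"required":["commands"]}

```bash
ls; mkdir -p pics
cat > h.py <<'E'
import numpy as np, cv2, json
from rig import env, optics, order, finder
def K(im):
    f=240/np.tan(np.radians(im['fov_y'])/2)
    return np.array([[f,0,im['cx']],[0,f,im['cy']],[0,0,1.]])
def cloud(im):
    k=K(im); d=np.array(im['dist_coeffs'],float)
    v,u=np.mgrid[0:480,0:640]
    p=np.stack([u.ravel(),v.ravel()],1).astype(np.float64)[:,None]
    n=cv2.undistortPoints(p,k,d)[:,0].reshape(480,640,2)
    z=im['range_z'].astype(float)
    P=np.dstack([n[...,0]*z,n[...,1]*z,z])
    T=np.array(im['cam_to_world'])
    W=P@T[:3,:3].T+T[:3,3]
    W[z<=0]=np.nan
    return W
def proj(im,pts):
    T=np.linalg.inv(np.array(im['cam_to_world']))
    r,_=cv2.Rodrigues(T[:3,:3])
    return cv2.projectPoints(np.array(pts,float).reshape(-1,1,3),r,T[:3,3],K(im),np.array(im['dist_coeffs'],float))[0][:,0]
def save(im,name): np.savez(''+name+'.npz',**{k:np.array(v) for k,v in im.items()}); cv2.imwrite('pics/'+name+'.png',im['color'])
def load(name):
    z=np.load(''+name+'.npz'); return {k:z[k] for k in z.files}
E
python3 - <<'E'
from h import *
print(env.observe())
for c in ['scene','top','wrist']:
    im=optics.get_image(c); save(im,c+'0'); print(c,im['fov_y'],im['cx'],im['cy'],im['dist_coeffs'],np.round(im['cam_to_world'],3).tolist())
for c in ['top','scene','wrist']:
    for t in ['tweezers_grip','tweezers_tip','green_ear','green_mid','red_ear','rack','stand_mid','slideway','clip_entry','contacts','jar','driver','adapter']:
        try:
            for r in finder.boxes_of(c,t): print(c,t,r['conf'],np.round(r['point'],3), [k for k in r if k not in('conf','point')])
        except Exception as e: print(c,t,e)
E
```

```text
pics
{'time_s': 0.0, 'q': array([ 5.81948488e+01,  2.18409352e+01,  7.43856092e+01, -1.64102214e-04,
        8.38600720e+01, -1.23378617e+01]), 'qvel': array([-0.01228314, -0.04671754,  0.02067591,  0.04496263,  0.02833601,
       -0.02149822]), 'joint_efforts': array([-1.59769511e-04, -4.48467743e+01, -2.31271738e+01, -2.49002769e-04,
        4.85041397e-03,  1.77180323e-05]), 'position': array([0.18313628, 0.51825432, 0.2088073 ]), 'tool_rot': array([[-9.42831886e-01,  3.33267767e-01, -7.94315976e-04],
       [ 3.33268559e-01,  9.42831063e-01, -1.28624665e-03],
       [ 3.20241228e-04, -1.47743489e-03, -9.99998857e-01]]), 'ft_force': array([ 0.29370343,  0.5100928 , -0.1399989 ]), 'wrist_torque': array([-0.01066346, -0.0108732 ,  0.05231335]), 'grip_width': 0.08558657277765692}
scene 43.1250884191391 314.5310977321058 235.42423896979255 [-0.13015656  0.          0.          0.          0.        ] [[0.887, 0.381, -0.261, 0.811], [0.461, -0.748, 0.477, -0.451], [-0.013, -0.544, -0.839, 1.097], [0.0, 0.0, 0.0, 1.0]]
top 46.65139879165019 324.6568526782672 238.44742980966532 [-0.04324
[... 1695 characters left out ...]
slideway 0.67 [ 0.593 -0.026  0.011] []
scene slideway 0.63 [0.572 0.214 0.05 ] []
scene slideway 0.48 [ 0.791 -0.156  0.018] []
scene clip_entry 0.58 [ 0.597 -0.025  0.01 ] []
scene contacts 0.73 [0.762 0.067 0.054] []
scene contacts 0.69 [0.574 0.217 0.052] []
scene jar 0.76 [0.76  0.069 0.055] []
scene jar 0.68 [0.569 0.216 0.054] []
scene driver 0.62 [ 0.792 -0.154  0.018] []
scene adapter 0.67 [0.371 0.331 0.02 ] []
scene adapter 0.66 [ 0.595 -0.257  0.048] []
wrist tweezers_grip 0.85 [0.438 0.529 0.012] []
wrist tweezers_grip 0.59 [0.253 0.226 0.014] []
wrist tweezers_tip 0.66 [0.25  0.227 0.017] []
wrist tweezers_tip 0.62 [0.435 0.526 0.014] []
wrist adapter 0.8 [0.367 0.349 0.02 ] []
```

View pics/top0.png

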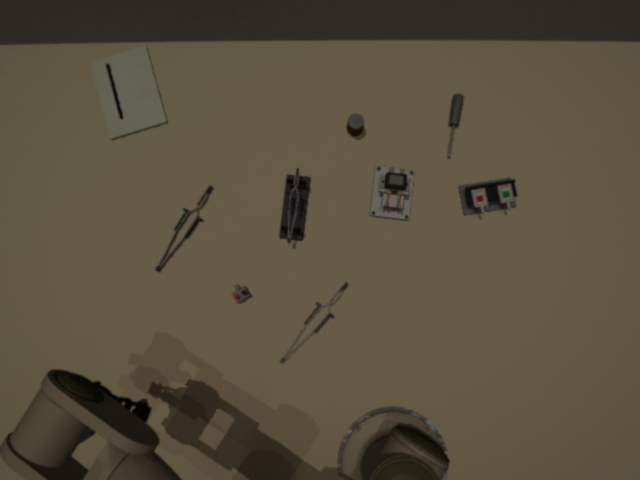

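View pics/scene0.png

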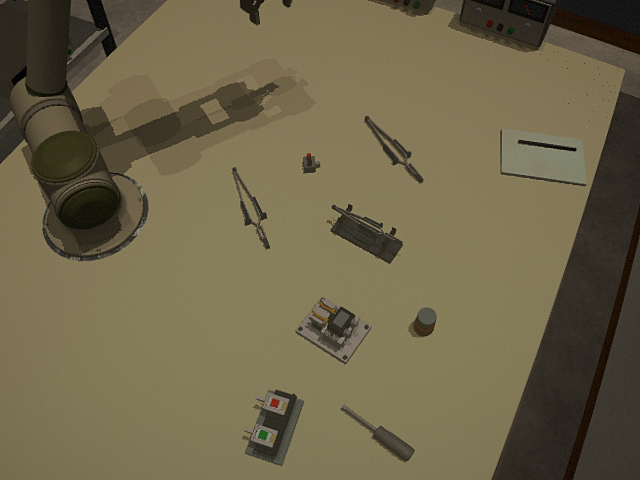

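Run:
```python
from h import *
im=load('top0'); W=cloud(im)
a=cv2.resize(im['color'][155:260,260:430],None,fx=4.7,fy=4.7,interpolation=cv2.INTER_CUBIC)
cv2.imwrite('pics/crop1.png',np.clip(a*1.6,0,255).astype(np.uint8))
b=cv2.resize(im['color'][150:380,140:360],None,fx=2.6,fy=2.6,interpolation=cv2.INTER_CUBIC)
cv2.imwrite('pics/crop2.png',np.clip(b*1.6,0,255).astype(np.uint8))
for (n,u0,u1,v0,v1) in [('stand',275,315,165,250),('L',150,220,180,275),('R',275,355,280,365),]:
    w=W[v0:v1,u0:u1].reshape(-1,3); m=w[:,2]>(0.035 if n=='stand' else 0.008)
    w=w[m]; c=w.mean(0); 
    _,s,vt=np.linalg.svd(w[:,:2]-c[:2],full_matrices=False); t=(w[:,:2]-c[:2])@vt[0]
    print(n,len(w),c,vt[0],t.min(),t.max(),np.percentile(w[:,2],[5,50,95]))
```

```text
stand 436 [0.57026991 0.21878018 0.05180285] [-0.99450447  0.10469415] -0.08055828128169677 0.08735009721251685 [0.04368506 0.05271508 0.0585508 ]
L 528 [0.52176318 0.47134479 0.01386109] [-0.86122736  0.50821987] -0.11329538273769 0.12483929981772948 [0.008853   0.01394857 0.0193636 ]
R 426 [0.30908381 0.17125414 0.01450117] [-0.76683377  0.64184575] -0.11310681787168309 0.11779131693883983 [0.00943301 0.01456336 0.01939345]
```

View pics/crop1.png

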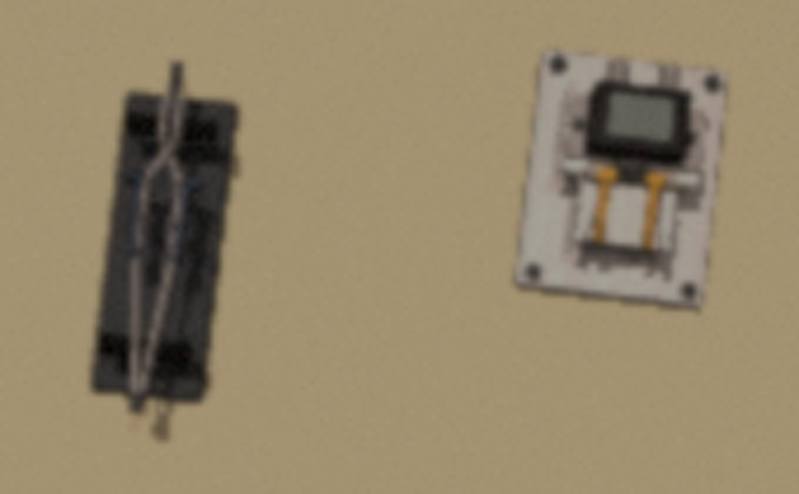

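View pics/crop2.png

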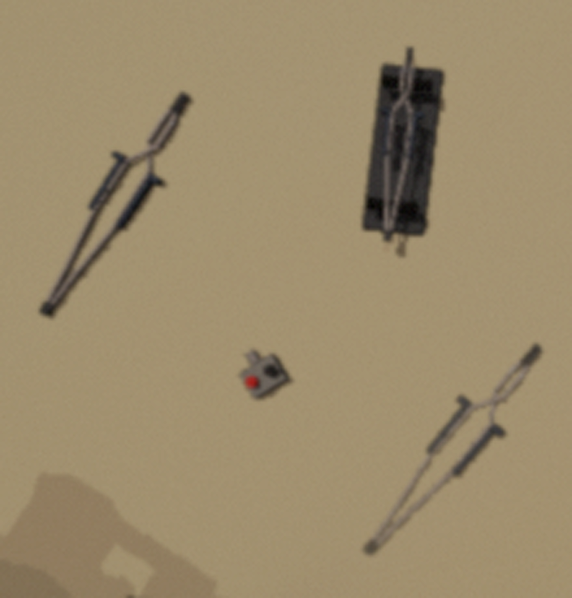

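```bash
cat >> h.py <<'E'
def plan(target,yaw_deg=None,n=None,tilt=None):
    """print turn (tool z) first, then shift in tool axes to reach world target"""
    s=env.observe(); R=np.array(s['tool_rot']); p=np.array(s['position'])
    xa=np.degrees(np.arctan2(R[1,0],R[0,0]))
    if yaw_deg is not None:
        d=(yaw_deg-xa+180)%360-180
        # desired R: z down, x at yaw
        a=np.radians(yaw_deg); Rd=np.array([[np.cos(a),np.sin(a),0],[np.sin(a),-np.cos(a),0],[0,0,-1]])
        rv=cv2.Rodrigues(R.T@Rd)[0].ravel()
        print('turn rotvec',np.round(rv,4)); R=Rd
    sh=R.T@(np.array(target)-p)
    print('pos',np.round(p,4),'yaw',round(xa,2),'shift',np.round(sh,4),'norm',np.linalg.norm(sh), 'w',s['grip_width'],'F',np.round(s['ft_force'],2),'t',s['time_s'])
E
python3 - <<'E'
from h import *
im=load('top0'); W=cloud(im)
for n,(u0,u1,v0,v1) in dict(fix=(365,420,160,225),rack=(455,520,175,220)).items():
    w=W[v0:v1,u0:u1]; print(n,np.nanmax(w[...,2]), np.nanpercentile(w[...,2],[5,25,50,75,95,99]))
plan([0.56,0.217,0.17],174.0)
E
```

```text
fix 0.07967517569303384 [-0.00257791  0.00114621  0.00831915  0.04434435  0.07058401  0.07425302]
rack 0.054690569250879006 [-0.00274504  0.00087561  0.00557166  0.04299785  0.04808079  0.05048104]
turn rotvec [ 1.000e-04 -0.000e+00 -2.351e-01]
pos [0.1833 0.5185 0.2094] yaw 160.53 shift [-0.4061 -0.2605  0.0394] norm 0.48412881974163824 w 0.08526026467197714 F [-0.54 -0.18 -0.39] t 2.1
```

>>> play_rows --commands '[{"rz": -0.1175},{"rz": -0.1175},{"x": -0.0406,"y": -0.026,"z": 0.004},{"x": -0.0406,"y": -0.026,"z": 0.004},{"x": -0.0406,"y": -0.026,"z": 0.004},{"x": -0.0406,"y": -0.026,"z": 0.004},{"x": -0.0406,"y": -0.026,"z": 0.004},{"x": -0.0406,"y": -0.026,"z": 0.004},{"x": -0.0406,"y": -0.026,"z": 0.004},{"x": -0.0406,"y": -0.026,"z": 0.004},{"x": -0.0406,"y": -0.026,"z": 0.004},{"x": -0.0406,"y": -0.026,"z": 0.004}]'

```text
invalid input at $.commands[0]: expected keys grip, x, y, z, rx, ry, rz
```

>>> play_rows --commands '[{"x": 0}]'

```text
invalid input at $.commands[0]: expected keys grip, x, y, z, rx, ry, rz
```

Run:
```python
from h import *
im=optics.get_image('wrist'); save(im,'wA'); print(np.round(im['cam_to_world'],4).tolist())
cv2.imwrite('pics/wA.png',np.clip(im['color']*1.7,0,255).astype(np.uint8))
plan([0.56,0.0,0.18],174)
```

```text
[[0.3339, 0.9061, 0.2599, 0.1163], [0.9426, -0.3209, -0.0924, 0.5418], [-0.0003, 0.2758, -0.9612, 0.3739], [0.0, 0.0, 0.0, 1.0]]
turn rotvec [ 0.     -0.     -0.2351]
pos [0.1833 0.5185 0.2094] yaw 160.53 shift [-0.4288 -0.4763  0.0294] norm 0.6415965525868649 w 0.0859220298265872 F [-0.19 -0.2   0.73] t 2.15
```

View pics/wA.png

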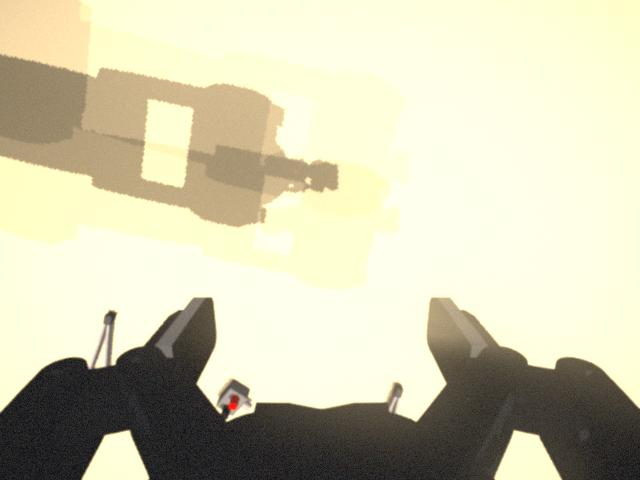

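>>> play_rows --commands '[{"grip": -1,"x": 0,"y": 0,"z": 0,"rx": 0,"ry": 0,"rz": -0.1175},{"grip": -1,"x": 0,"y": 0,"z": 0,"rx": 0,"ry": 0,"rz": -0.1175},{"grip": -1,"x": -0.046,"y": -0.025,"z": 0,"rx": 0,"ry": 0,"rz": 0},{"grip": -1,"x": -0.046,"y": -0.025,"z": 0,"rx": 0,"ry": 0,"rz": 0},{"grip": -1,"x": -0.046,"y": -0.025,"z": 0,"rx": 0,"ry": 0,"rz": 0},{"grip": -1,"x": -0.046,"y": -0.025,"z": 0,"rx": 0,"ry": 0,"rz": 0},{"grip": -1,"x": -0.046,"y": -0.025,"z": 0,"rx": 0,"ry": 0,"rz": 0},{"grip": -1,"x": -0.046,"y": -0.025,"z": 0,"rx": 0,"ry": 0,"rz": 0},{"grip": -1,"x": -0.046,"y": -0.025,"z": 0,"rx": 0,"ry": 0,"rz": 0},{"grip": -1,"x": -0.046,"y": -0.025,"z": 0,"rx": 0,"ry": 0,"rz": 0},{"grip": -1,"x": -0.046,"y": -0.025,"z": 0,"rx": 0,"ry": 0,"rz": 0},{"grip": -1,"x": -0.046,"y": -0.025,"z": 0,"rx": 0,"ry": 0,"rz": 0}]'

```text
time_s: 3.65
position: [0.6159, 0.2206, 0.2094]
tool_rot: [[-0.995, 0.105, 0.0], [0.105, 0.995, 0.0], [-0.0, 0.0, -1.0]]
ft_force: [1.2, 0.9, 0.4]
grip_width: 0.0854
```

>>> play_rows --commands '[{"grip": -1,"x": 0,"y": 0,"z": 0,"rx": 0,"ry": 0,"rz": 0},{"grip": -1,"x": 0,"y": 0,"z": 0,"rx": 0,"ry": 0,"rz": 0}]'

```text
time_s: 3.9
position: [0.6143, 0.222, 0.2092]
tool_rot: [[-0.995, 0.105, -0.001], [0.105, 0.995, 0.0], [0.001, 0.0, -1.0]]
ft_force: [0.1, 0.4, -0.9]
grip_width: 0.0857
```

Run:
```python
from h import *
im=optics.get_image('wrist'); save(im,'wA'); print(np.round(im['cam_to_world'],4).tolist())
cv2.imwrite('pics/wA.png',np.clip(im['color']*1.2,0,255).astype(np.uint8))
plan([0.64,0.005,0.2],174)
```

```text
[[0.1052, 0.9561, 0.2736, 0.5438], [0.9944, -0.1012, -0.0291, 0.2292], [-0.0001, 0.2751, -0.9614, 0.3738], [0.0, 0.0, 0.0, 1.0]]
turn rotvec [ 0.0001 -0.0003  0.0007]
pos [0.6139 0.2225 0.2095] yaw 174.04 shift [-0.0486 -0.2135  0.0095] norm 0.21922599607861684 w 0.08535411278307942 F [-0.07  0.48 -0.24] t 3.95
```

View pics/wA.png

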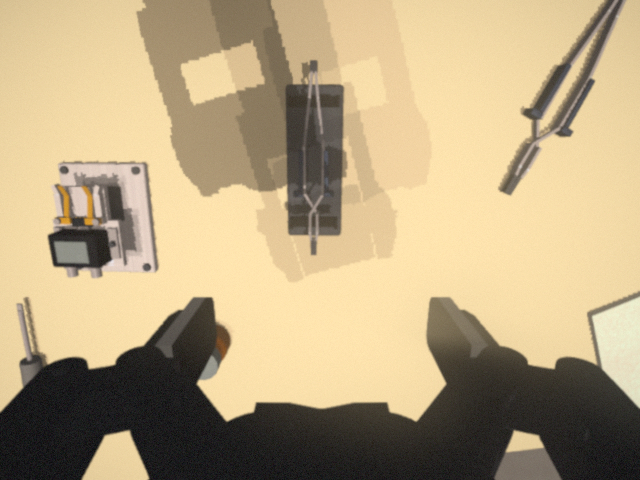

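>>> play_rows --commands '[{"grip": -1,"x": -0.01,"y": -0.054,"z": 0.005,"rx": 0,"ry": 0,"rz": 0},{"grip": -1,"x": -0.01,"y": -0.054,"z": 0.005,"rx": 0,"ry": 0,"rz": 0},{"grip": -1,"x": -0.01,"y": -0.054,"z": 0.005,"rx": 0,"ry": 0,"rz": 0},{"grip": -1,"x": -0.01,"y": -0.054,"z": 0.005,"rx": 0,"ry": 0,"rz": 0},{"grip": -1,"x": 0,"y": 0,"z": 0,"rx": 0,"ry": 0,"rz": 0},{"grip": -1,"x": 0,"y": 0,"z": 0,"rx": 0,"ry": 0,"rz": 0}]'

```text
time_s: 4.7
position: [0.6315, 0.0042, 0.1899]
tool_rot: [[-0.995, 0.103, 0.0], [0.103, 0.995, 0.0], [-0.0, 0.0, -1.0]]
ft_force: [0.2, 0.3, 0.0]
grip_width: 0.0853
```

Run:
```python
from h import *
im=optics.get_image('wrist'); save(im,'wB')
cv2.imwrite('pics/wB.png',np.clip(im['color']*1.2,0,255).astype(np.uint8))
plan([0.64,-0.22,0.19],174)
```

```text
turn rotvec [0.0003 0.0005 0.0019]
pos [0.6316 0.0046 0.1899] yaw 174.11 shift [-3.190e-02 -2.225e-01 -1.000e-04] norm 0.22473860815408203 w 0.08522050240463525 F [ 0.2  -0.41 -0.56] t 4.75
```

>>> play_rows --commands '[{"grip": -1,"x": 0,"y": -0.056,"z": 0,"rx": 0,"ry": 0,"rz": 0},{"grip": -1,"x": 0,"y": -0.056,"z": 0,"rx": 0,"ry": 0,"rz": 0},{"grip": -1,"x": 0,"y": -0.056,"z": 0,"rx": 0,"ry": 0,"rz": 0},{"grip": -1,"x": 0,"y": -0.056,"z": 0,"rx": 0,"ry": 0,"rz": 0},{"grip": -1,"x": 0,"y": 0,"z": 0,"rx": 0,"ry": 0,"rz": 0},{"grip": -1,"x": 0,"y": 0,"z": 0,"rx": 0,"ry": 0,"rz": 0}]'

```text
time_s: 5.5
position: [0.6088, -0.2181, 0.1896]
tool_rot: [[-0.995, 0.103, 0.0], [0.103, 0.995, 0.0], [-0.0, 0.0, -1.0]]
ft_force: [-0.2, 1.1, 0.7]
grip_width: 0.0856
```

Run:
```python
from h import *
im=optics.get_image('wrist'); save(im,'wC')
cv2.imwrite('pics/wC.png',np.clip(im['color']*1.2,0,255).astype(np.uint8))
```

```text
(no output)
```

View pics/wB.png

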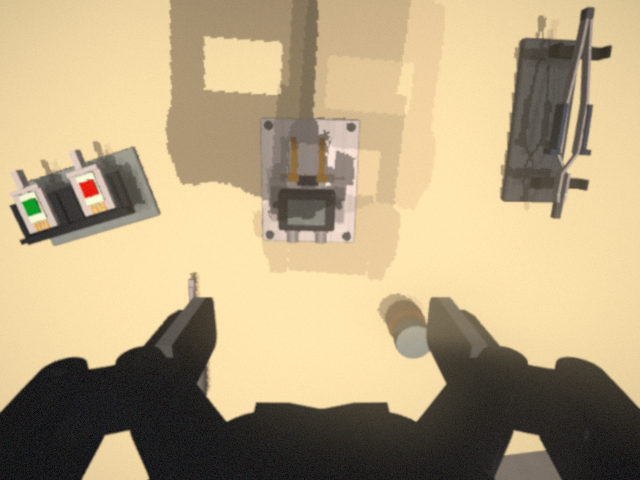

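View pics/wC.png

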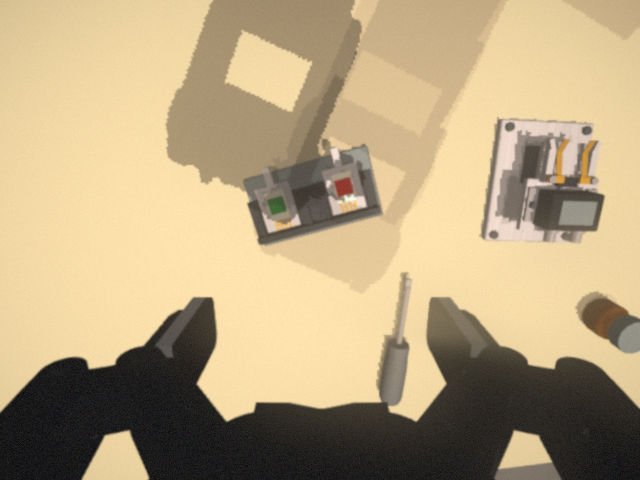

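```bash
cat >> h.py <<'E'
def ortho(im,cx,cy,z,half=0.1,mm=0.4,gain=1.3):
    """plane-rectified picture: up=+x world, right=-y world"""
    n=int(2*half*1000/mm); g=(np.arange(n)-n/2)*mm/1000
    X=cx-g[:,None]+0*g[None]; Y=cy-g[None]+0*g[:,None]
    p=proj(im,np.dstack([X,Y,0*X+z]).reshape(-1,3)).reshape(n,n,2).astype(np.float32)
    return np.clip(cv2.remap(im['color'],p[...,0],p[...,1],cv2.INTER_CUBIC)*gain,0,255).astype(np.uint8)
E
python3 - <<'E'
from h import *
def grid(o,cx,cy,half,mm):
    n=o.shape[0]
    for i in range(-10,11):
        k=i*10
        for (a,isx) in ((cx,1),(cy,0)):
            pass
    # lines each 20mm world
    import math
    for w in np.arange(math.ceil((cx-half)/.02)*.02,cx+half,.02):
        r=int(n/2-(w-cx)*1000/mm); cv2.line(o,(0,r),(6,r),(0,0,255),1); cv2.putText(o,'%.2f'%w,(8,r+4),0,.35,(0,0,255),1)
    for w in np.arange(math.ceil((cy-half)/.02)*.02,cy+half,.02):
        c=int(n/2-(w-cy)*1000/mm); cv2.line(o,(c,0),(c,6),(0,0,255),1); cv2.putText(o,'%.2f'%w,(c-10,16),0,.35,(0,0,255),1)
    return o
cv2.imwrite('pics/oA.png',grid(ortho(load('wA'),0.57,0.217,0.05,0.1,0.35),0.57,0.217,.1,.35))
cv2.imwrite('pics/oB.png',grid(ortho(load('wB'),0.584,0.005,0.05,0.08,0.27),0.584,0.005,.08,.27))
cv2.imwrite('pics/oC.png',grid(ortho(load('wC'),0.59,-0.225,0.044,0.07,0.24),0.59,-0.225,.07,.24))
E
```

```text
(no output)
```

View pics/oA.png

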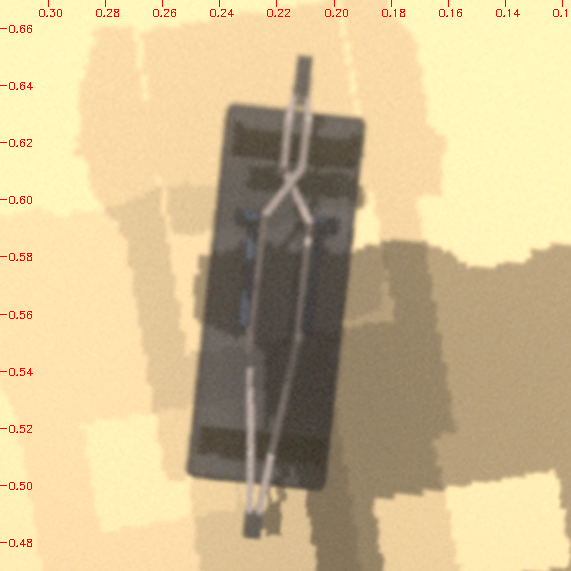

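View pics/oB.png

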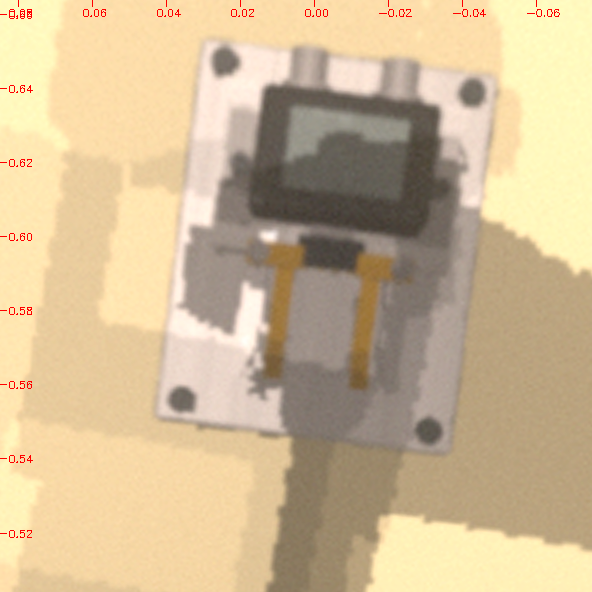

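View pics/oC.png

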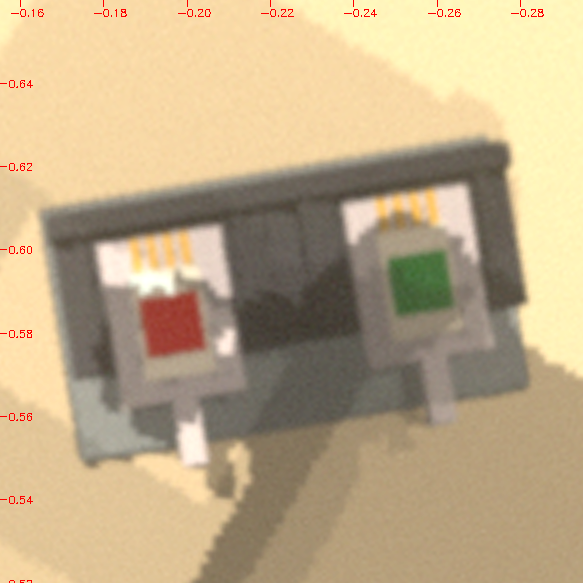

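Run:
```python
from h import *
out=[]
for n in ['wB','wC','wA']:
    im=load(n); W=cloud(im).reshape(-1,3); m=(W[:,0]>.52)&(W[:,0]<.67)&(abs(W[:,1])<.06)
    w=W[m]; out.append(w)
    print(n,m.sum(),np.histogram(w[:,2],bins=np.arange(-.004,.085,.004)))
w=out[0]
# height map from B at 1 mm in fixture frame guess
yaw=np.radians(-7.05); d=np.array([np.cos(yaw),np.sin(yaw)]); l=np.array([-d[1],d[0]])
o=np.array([.579,-.0023])
a=(w[:,:2]-o)@d*1000; b=(w[:,:2]-o)@l*1000
H=np.full((60,50),np.nan)
for i in range(60):
    for j in range(50):
        s=(abs(a-(i*2-50))<1.2)&(abs(b-(j*2-50))<1.2)
        if s.any(): H[i,j]=np.median(w[s,2])*1000
for i in range(5,50)[::-1] if False else range(49,5,-1):
    print('%4d'%(i*2-50),' '.join('%2.0f'%H[i,j] if H[i,j]==H[i,j] else '..' for j in range(45,4,-1)))
print('     ',' '.join('%2d'%(abs(j*2-50)) for j in range(45,4,-1)))
```

```text
wB 70396 (array([3653, 3553,   70, 5114,  215,    0,    0,    0,    0,    0,    2,
         16, 1744,  740, 1035,  323,  254,  147, 1750,  415,    0,    0]), array([-0.004,  0.   ,  0.004,  0.008,  0.012,  0.016,  0.02 ,  0.024,
        0.028,  0.032,  0.036,  0.04 ,  0.044,  0.048,  0.052,  0.056,
        0.06 ,  0.064,  0.068,  0.072,  0.076,  0.08 ,  0.084]))
wC 17883 (array([2582, 2569,  274, 5055,  301,   75,   82,   80,   84,   61,   15,
        218, 1590,  853, 1081,  426,  356,  229, 1574,  378,    0,    0]), array([-0.004,  0.   ,  0.004,  0.008,  0.012,  0.016,  0.02 ,  0.024,
        0.028,  0.032,  0.036,  0.04 ,  0.044,  0.048,  0.052,  0.056,
        0.06 ,  0.064,  0.068,  0.072,  0.076,  0.08 ,  0.084]))
wA 15862 (array([2464, 2703,  258, 4307,  237,   79,   73,   76,   76,   55,   14,
        187, 1274,  683,  947,  374,  287,  201, 1224,  343,    0,    0]), array([-0.004,  0.   ,  0.004,  0.008,  0.012,  0.016,  0.02 ,  0.024,
        0.028,  0.032,  0.036,  0.04 ,  0.044,  0.048,  0.052,  0.056,
        0.06 ,  0.064,  0.068,  0.072,  0.076,  0.08 ,  0.084]))
  48 
[... 5249 characters left out ...]
10 10 10 10 10 10 10 10 10 10 10 11 10 10 10 10 12 13 13 13
 -32 11 11 10  9 11 11 10 10 10 10 10 10 10  9 10 10 10 10 10 10 10 10 10 11 10 10 10  9 10 10 10  9 10 10 10 10 10 10 12 13 13
 -34  9  9 10 10 10 10  9  9  9 10 10  9  9 10  9  9 10 10  9 10 10  9  9 10 10 10 10 10 10 10 10 10  9  9 10 10 10 10 10 10 10
 -36  4  4  0  4  8  8  8  0  0  1 -0  1  0  0 -0  0  0  4  0  5  8  8  4  1  1  5  9  8  8  8  0  5  5  1  1  5  9  8  8  7  7
 -38 -0 -0  0 -0  0  0  0 -0 -0  1 -0 -0 -0 -0 -0 -0 -0 -0 -0 -0  0 -0  0 -0  0  0 -0  0 -0  1 -0 -0 -1 -0 -0  0 -0  0  0  0  0
      40 38 36 34 32 30 28 26 24 22 20 18 16 14 12 10  8  6  4  2  0  2  4  6  8 10 12 14 16 18 20 22 24 26 28 30 32 34 36 38 40
```

Run:
```python
from h import *
W=np.vstack([cloud(load(n)).reshape(-1,3) for n in ['wB']])
m=(W[:,0]>.52)&(W[:,0]<.67)&(abs(W[:,1])<.06); w=W[m]
for yawd in (-6,-6.5,-7,-7.5,-8):
    yaw=np.radians(yawd); d=np.array([np.cos(yaw),np.sin(yaw)]); l=np.array([-d[1],d[0]])
    o=np.array([.579,-.0023]); a=(w[:,:2]-o)@d*1000; b=(w[:,:2]-o)@l*1000; z=w[:,2]*1000
    fl=abs(z-46)<1.5; ra=abs(z-53)<1.5
    res=[]
    for a0 in range(-8,9,4):
        s=(a>a0)&(a<a0+3)
        L=b[s&fl&(b>5)&(b<19)]; R=b[s&ra&(b<-13)]; RL=b[s&ra&(b>12.5+3)]
        res.append((L.max().round(1),RL.min().round(1) ,R.max().round(1),RL.max().round(1),R.min().round(1)))
    print(yawd,res)
yaw=np.radians(-7); d=np.array([np.cos(yaw),np.sin(yaw)]); l=np.array([-d[1],d[0]])
a=(w[:,:2]-o)@d*1000; b=(w[:,:2]-o)@l*1000
print('floor front',[np.percentile(a[fl&(abs(b-c)<2)&(a>-25)],[0.5,2]).round(1) for c in (-6,-3,0,3,6)])
print('clip tip',[np.percentile(a[(z>52)&(abs(b-c)<1.5)&(a<0)],[0.5,2]).round(1) for c in (11,12,13,-9,-10,-11,-12)])
s=(z>52.5)&(a<-5)&(a>-17)&(b<16)&(b>-13)
print('clip b',[ (b[s&(b>0)&(abs(a-c)<1)].min().round(1),b[s&(b>0)&(abs(a-c)<1)].max().round(1),b[s&(b<0)&(abs(a-c)<1)].min().round(1),b[s&(b<0)&(abs(a-c)<1)].max().round(1)) for c in (-16,-14,-12)])
print('block',[np.percentile(a[(abs(z-52.5)<1)&(abs(b-c)<1)&(a>2)],[1,5]).round(1) for c in (-4,-2,0,2,4)], np.percentile(b[(abs(z-52.5)<1)&(abs(a-20)<2)],[1,99]))
```

```text
-6 [(np.float64(16.5), np.float64(17.2), np.float64(-13.1), np.float64(22.9), np.float64(-21.3)), (np.float64(16.5), np.float64(17.2), np.float64(-13.2), np.float64(22.2), np.float64(-21.5)), (np.float64(16.5), np.float64(17.2), np.float64(-13.1), np.float64(22.2), np.float64(-21.5)), (np.float64(16.5), np.float64(17.2), np.float64(-13.2), np.float64(22.2), np.float64(-21.6)), (np.float64(16.5), np.float64(17.3), np.float64(-13.2), np.float64(22.2), np.float64(-21.8))]
-6.5 [(np.float64(16.4), np.float64(17.1), np.float64(-13.1), np.float64(22.8), np.float64(-21.3)), (np.float64(16.5), np.float64(17.2), np.float64(-13.2), np.float64(22.1), np.float64(-21.5)), (np.float64(16.6), np.float64(17.2), np.float64(-13.1), np.float64(22.2), np.float64(-21.5)), (np.float64(16.6), np.float64(17.3), np.float64(-13.1), np.float64(22.3), np.float64(-21.4)), (np.float64(16.6), np.float64(15.7), np.float64(-13.2), np.float64(22.4), np.float64(-21.7))]
-7 [(np.float64(16.4), np.float64(17.1), np.float64(-13.2), np.float64(22.8), np.float64(-21.4)), (np.float64(16.5), np.float64(17.1), np.float64(-13.
[... 1241 characters left out ...]
oat64(22.7), np.float64(-21.4))]
floor front [array([-16.1, -16.1]), array([-16.2, -16.1]), array([-16.2, -16.2]), array([-16.3, -16.2]), array([-16.3, -16.2])]
clip tip [array([-18.1, -18.1]), array([-18.1, -18.1]), array([-18.1, -18.1]), array([-18.5, -18.5]), array([-18.5, -18.5]), array([-18.5, -18.5]), array([-18.5, -18.4])]
clip b [(np.float64(10.4), np.float64(14.4), np.float64(-12.9), np.float64(-8.8)), (np.float64(9.6), np.float64(14.5), np.float64(-12.2), np.float64(-8.9)), (np.float64(9.6), np.float64(14.5), np.float64(-12.4), np.float64(-9.1))]
block [array([12.1, 12.4]), array([12.8, 12.9]), array([12.8, 13. ]), array([12.8, 12.8]), array([12.8, 12.9])] [-8.21889101  9.30182063]
```

Run:
```python
from h import *
W=cloud(load('wC')).reshape(-1,3)
yaw=np.radians(9.6); d=np.array([np.cos(yaw),np.sin(yaw)]); l=np.array([-d[1],d[0]])
o=np.array([.5666,-.2603]); a=(W[:,:2]-o)@d*1000; b=(W[:,:2]-o)@l*1000; z=W[:,2]*1000
H=lambda A,B:(lambda s: '%2.0f'%np.median(z[s]) if s.any() else '..')((abs(a-A)<.8)&(abs(b-B)<.8))
for A in np.arange(56,-16,-2): print('%4d'%A,' '.join(H(A,B) for B in np.arange(26,-27,-2)))
s=(z>46.5)&(z<49.5)&(abs(a)<7)&(abs(b)<8)
for c in (-6,-3,0,3,6): q=b[s&(abs(a-c)<1)]; print(c,q.min(),q.max(),len(q))
q=a[(z>46.5)&(z<49.5)&(abs(b)<2)&(a<10)]; print('ear a',q.min(),q.max())
s=(abs(z-44)<1.5)
print('plate b',[(b[s&(abs(a-c)<1)&(abs(b)<18)].min().round(1),b[s&(abs(a-c)<1)&(abs(b)<18)].max().round(1)) for c in (16,20,28,36,44)])
print('plate a',[(np.percentile(a[s&(abs(b-c)<1)&(a>5)&(a<60)],[.5,99.5]).round(1)) for c in (-13,-8,8,13)], 'flange',[np.percentile(a[(abs(z-46)<1)&(abs(b-c)<1)&(a<14)&(a>2)],[.5,99.5]).round(1) for c in (-13,-8,8,13)])
W=cloud(load('wA')).reshape(-1,3)
yaw=np.radians(-6.2); d=np.array([np.cos(yaw),np.sin(yaw)]); l=np.array([-d[1],d[0]])
o=np.array([.575,.2177]); a=(W[:,:2]-o)@d*1000; b=(W[:,:2]-o)@l*1000; z=W[:,2]*1000
H=lambda A,B:(lambda s: '%2.0f'%np.max(z[s]) if s.any() else '..')((abs(a-A)<1.)&(abs(b-B)<.8))
for A in np.arange(80,-100,-4): print('%4d'%A,' '.join(H(A,B) for B in np.arange(24,-25,-2)))
s=(z>44)&(abs(b)<25)&(abs(a)<110); print('len',a[s].min(),a[s].max())
for c in (70,60,-60,-70,-85): q=b[(z>47)&(abs(b)<10)&(abs(a-c)<2)]; print(c,q.min(),q.max())
s=(z>49)&(a>14)&(a<21)&(abs(b)<25);print('guard',a[s].min(),a[s].max(),b[s].min(),b[s].max())
s=(z>50)&(a>-18)&(a<12)&(abs(b)<25);print('grips',b[s].min(),b[s].max(),np.percentile(z[s],[5,50,95]))
s=(z>10)&(z<57)&(abs(a-45)<4)&(abs(b)<28);print('rest',b[s].min(),b[s].max())
s=(z>10)&(z<57)&(abs(a+62)<4)&(abs(b)<28);print('rest',b[s].min(),b[s].max())
```

```text
56 40 .. .. .. .. 40 .. 40 .. .. .. .. .. .. .. 45 .. 40 .. 40 .. .. .. .. 41 .. ..
  54 47 47 47 47 46 47 46 47 47 46 47 47 47 46 47 46 47 47 47 48 47 47 47 47 47 47 45
  52 48 46 47 47 47 47 47 48 47 47 47 47 47 48 47 48 47 47 46 47 47 47 48 47 47 46 ..
  50 43 45 46 45 46 43 45 45 42 42 43 45 44 44 42 41 43 44 45 45 44 43 48 45 45 44 46
  48 41 43 43 43 42 40 40 40 39 40 .. 40 .. 39 40 42 40 42 240 164 40 40 44 44 40 40 ..
  46 42 43 44 43 41 42 44 44 44 44 44 44 44 44 44 44 44 44 241 284 282 44 44 158 40 40 38
  44 44 44 43 43 41 39 45 43 44 44 44 45 45 45 45 45 44 236 286 284 281 279 277 275 40 40 40
  42 43 44 43 44 42 40 44 44 43 44 44 44 44 43 45 44 290 241 44 283 280 278 276 275 40 40 288
  40 42 43 43 44 40 42 43 44 44 44 44 45 44 44 292 292 290 242 44 44 44 276 276 277 276 40 287
  38 43 43 44 44 40 41 45 44 44 45 45 45 45 45 292 291 252 248 44 44 45 276 277 277 278 279 286
  36 286 285 43 44 40 41 44 43 44 44 45 44 45 45 292 291 244 145 44 44 160 276 277 277 278 279 280
  34 294 291 289 288 289 44 44 44 45 45 45 45 45 292 292 290 248 44 44 44 277 276 277 278 278 280 280
 
[... 6300 characters left out ...]
0 55 54 55 54  1  1  2  1  0  1  1  1  1  0  0
 -92  2  1  1  0  2  0  1  0 -0 -0 55 55 56 54 -0  0  0  0  0  2  0  0  1  1  2
 -96  1 -0  0  1  0  2  1  2  1  2  0 .. .. ..  2  1  1  1  0  0  2  1  2  0  1
len -93.31436268752937 74.62576383941744
70 -1.2083536433237538 3.478322579726338
60 -2.047784092729237 4.434002677022957
-60 -8.487265571363137 9.502745206642745
-70 -2.2458226952010767 5.2781962594740115
-85 -1.3445771874297623 4.4444539250934
guard 14.009063042067675 20.999963543738236 -24.986713777383233 24.998027742834697
grips -11.507405746923979 14.16722706354194 [53.03387393 55.38739951 56.80739987]
rest -20.264144824582 22.731550588460067
rest -20.8596416297174 22.935038305854405
```

Run:
```python
from h import *
plan([.5771,.2188,.12],173.7)
```

```text
turn rotvec [0.0003 0.0003 0.0076]
pos [ 0.6089 -0.2178  0.1897] yaw 174.14 shift [0.0795 0.4305 0.0697] norm 0.4432519456068118 w 0.08530806133559664 F [-0.36 -0.16 -0.07] t 5.55
```

>>> play_rows --commands '[{"grip": 0,"x": 0,"y": 0,"z": 0,"rx": 0,"ry": 0,"rz": 0.0076},{"grip": 0,"x": 0.009,"y": 0.048,"z": 0.005,"rx": 0,"ry": 0,"rz": 0},{"grip": 0,"x": 0.009,"y": 0.048,"z": 0.005,"rx": 0,"ry": 0,"rz": 0},{"grip": 0,"x": 0.009,"y": 0.048,"z": 0.005,"rx": 0,"ry": 0,"rz": 0},{"grip": 0,"x": 0.009,"y": 0.048,"z": 0.005,"rx": 0,"ry": 0,"rz": 0},{"grip": 0,"x": 0.009,"y": 0.048,"z": 0.01,"rx": 0,"ry": 0,"rz": 0},{"grip": 0,"x": 0.009,"y": 0.048,"z": 0.01,"rx": 0,"ry": 0,"rz": 0},{"grip": 0,"x": 0.009,"y": 0.048,"z": 0.01,"rx": 0,"ry": 0,"rz": 0},{"grip": 0,"x": 0.009,"y": 0.048,"z": 0.01,"rx": 0,"ry": 0,"rz": 0},{"grip": 0,"x": 0.0075,"y": 0.0465,"z": 0.0097,"rx": 0,"ry": 0,"rz": 0},{"grip": 0,"x": 0,"y": 0,"z": 0,"rx": 0,"ry": 0,"rz": 0},{"grip": 0,"x": 0,"y": 0,"z": 0,"rx": 0,"ry": 0,"rz": 0}]'

```text
time_s: 7.05
position: [0.5775, 0.217, 0.12]
tool_rot: [[-0.994, 0.111, 0.0], [0.111, 0.994, -0.0], [-0.0, -0.0, -1.0]]
ft_force: [0.8, -0.6, -0.7]
grip_width: 0.0428
```

Run:
```python
from h import *
plan([.5771,.2188,.044],173.7)
im=optics.get_image('wrist'); save(im,'wD')
cv2.imwrite('pics/wD.png',np.clip(im['color']*1.4,0,255).astype(np.uint8))
```

```text
turn rotvec [-0.0002  0.0004 -0.0015]
pos [0.5775 0.217  0.12  ] yaw 173.61 shift [0.0006 0.0018 0.076 ] norm 0.07601095036545927 w 0.042808858550758305 F [ 0.79 -0.63 -0.67] t 7.05
```

View pics/wD.png

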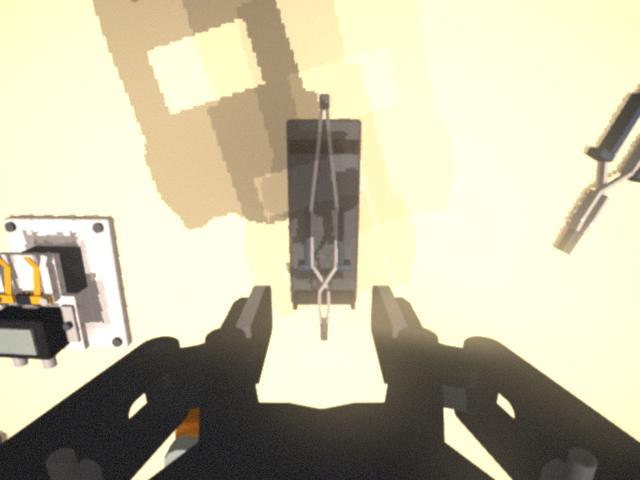

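>>> play_rows --commands '[{"grip": 0,"x": 0.0006,"y": 0.0018,"z": 0.025,"rx": 0,"ry": 0,"rz": 0},{"grip": 0,"x": 0,"y": 0,"z": 0.025,"rx": 0,"ry": 0,"rz": 0},{"grip": 0,"x": 0,"y": 0,"z": 0.02,"rx": 0,"ry": 0,"rz": 0},{"grip": 0,"x": 0,"y": 0,"z": 0.006,"rx": 0,"ry": 0,"rz": 0},{"grip": 0,"x": 0,"y": 0,"z": 0,"rx": 0,"ry": 0,"rz": 0}]'

```text
time_s: 7.72
position: [0.5777, 0.218, 0.0442]
tool_rot: [[-0.994, 0.113, 0.0], [0.113, 0.994, 0.0], [-0.0, 0.0, -1.0]]
ft_force: [0.2, -0.2, 0.1]
grip_width: 0.043
```

Run:
```python
from h import *
plan([.5771,.2188,.044],173.7)
im=optics.get_image('wrist'); save(im,'wD')
o=ortho(im,.59,.219,.055,.06,.15,1.5); o=o[:,120:680]
cv2.imwrite('pics/wD2.png',o[:600])
cv2.imwrite('pics/wD.png',np.clip(im['color']*1.4,0,255).astype(np.uint8))
```

```text
turn rotvec [ 0.0001  0.0005 -0.0034]
pos [0.5777 0.218  0.0442] yaw 173.51 shift [0.0006 0.0007 0.0002] norm 0.0009831013637431336 w 0.04298350677889951 F [ 0.16 -0.21  0.15] t 7.725
```

View pics/wD.png

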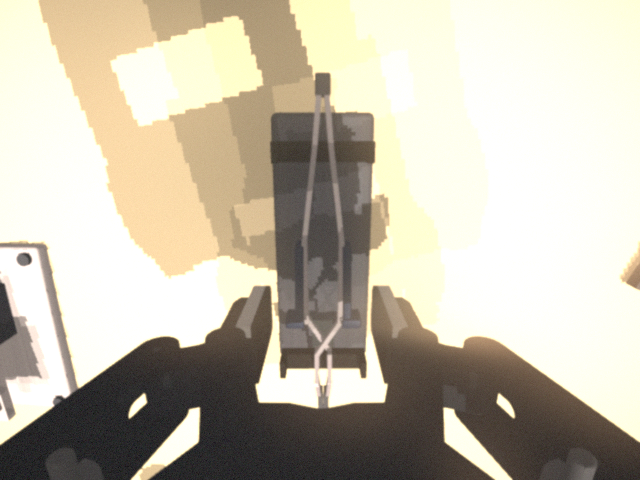

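Run:
```python
from h import *
im=load('wD'); print(np.round(im['cam_to_world'],4).tolist())
d=np.array([np.cos(np.radians(-6.4)),np.sin(np.radians(-6.4)),0]); l=np.array([-d[1],d[0],0])
p=np.array([.5777,.218,0])
for z in (.030,.049,.06):
  for a in (-.011,0,.011): print(z,a,proj(im,p+d*a+l*.0215+[0,0,z]).round(0),proj(im,p+d*a-l*.0215+[0,0,z]).round(0))
g=np.array([.5751,.219,0.056])
for a in (-.021,0,.015,.02,.075): print('tw',a,proj(im,g+d*a).round(0))
W=cloud(im)
w=W[280:345,225:420]
a=(w[...,:2]-p[:2])@d[:2]*1000; b=(w[...,:2]-p[:2])@l[:2]*1000
for r in range(0,65,4):
    print(280+r,' '.join('%3d/%2.0f'%(a[r,c],w[r,c,2]*1000) for c in range(0,60,5)))
c2=np.clip(im['color'][230:410,200:440]*1.8,0,255).astype(np.uint8)
cv2.imwrite('pics/wDc.png',cv2.resize(c2,None,fx=3.3,fy=3.3,interpolation=cv2.INTER_CUBIC))
```

```text
[[0.1137, 0.9549, 0.2744, 0.507], [0.9935, -0.1092, -0.0315, 0.2258], [-0.0001, 0.2762, -0.9611, 0.2087], [0.0, 0.0, 0.0, 1.0]]
0.03 -0.011 [[363. 255.]] [[281. 255.]]
0.03 0 [[362. 274.]] [[281. 275.]]
0.03 0.011 [[362. 293.]] [[282. 294.]]
0.049 -0.011 [[367. 268.]] [[276. 268.]]
0.049 0 [[366. 289.]] [[277. 289.]]
0.049 0.011 [[366. 310.]] [[278. 310.]]
0.06 -0.011 [[370. 276.]] [[273. 277.]]
0.06 0 [[369. 299.]] [[274. 299.]]
0.06 0.011 [[368. 321.]] [[275. 321.]]
tw -0.021 [[323. 247.]]
tw 0 [[323. 290.]]
tw 0.015 [[323. 319.]]
tw 0.02 [[323. 329.]]
tw 0.075 [[323. 421.]]
280  15/-1  15/ 0  15/-1  15/ 1  15/-0  15/ 1  15/ 1  15/-0  15/-0  15/ 1  15/ 0  12/ 7
284  17/ 1  18/-1  18/ 0  18/ 0  18/-1  18/-1  17/ 1  18/ 0  17/ 1  17/ 1  18/-0  15/ 7
288  21/-1  21/-0  21/-0  21/-0  21/-0  21/-2 -12/75 -11/74 -11/75 -10/72  20/ 0  17/ 8
292  23/ 1  23/ 1  23/ 0  24/-1  23/ 0  23/ 0 -12/80 -11/78 -11/77  -8/72  23/ 0  20/ 7
296  26/ 1  26/-1  26/-0  26/ 0  26/-0 -12/82 -12/83 -12/83 -11/82  -6/71  26/ 0  23/ 7Traceback (most recent call last):
  File "<stdin>", line 13, in <module>
  File "<stdin>", line 13, in <genexpr>
ValueError: cannot convert float NaN to integer
```

Run:
```python
from h import *
im=load('wD')
c2=np.clip(im['color'][230:410,200:440]*1.6,0,255).astype(np.uint8)
cv2.imwrite('pics/wDc.png',cv2.resize(c2,None,fx=3.3,fy=3.3,interpolation=cv2.INTER_CUBIC))
W=cloud(im); p=np.array([.5777,.218]); d=np.array([np.cos(np.radians(-6.4)),np.sin(np.radians(-6.4))]); l=np.array([-d[1],d[0]])
for r in range(284,400,6):
    print(r,' '.join('%.0f,%.0f,%.0f'%(*(1000*np.array([(W[r,c,:2]-p)@d,(W[r,c,:2]-p)@l])),W[r,c,2]*1000) for c in range(225,285,6)))
im=optics.get_image('scene'); save(im,'s1'); 
u=proj(im,[[.5777,.218,.044]])[0].astype(int); print(u)
c=im['color'][max(0,u[1]-70):u[1]+40,u[0]-70:u[0]+70]; cv2.imwrite('pics/s1c.png',cv2.resize(np.clip(c*1.5,0,255).astype(np.uint8),None,fx=5,fy=5,interpolation=cv2.INTER_CUBIC))
```

```text
284 18,-61,1 18,-57,0 19,-53,-1 18,-49,0 18,-46,-0 18,-42,1 19,-38,-1 18,-34,1 19,-31,-1 15,-26,7
290 23,-61,-1 22,-57,0 23,-54,-1 22,-50,-0 22,-46,0 -12,-27,77 -12,-24,77 -12,-22,77 22,-31,-0 19,-26,7
296 26,-61,1 27,-58,-1 26,-54,0 26,-50,1 -12,-28,83 -12,-26,83 -13,-23,84 -10,-22,79 27,-31,-2 23,-26,8
302 31,-62,0 31,-58,-0 -8,-34,78 -8,-31,79 -12,-27,87 -12,-25,87 -12,-22,88 -9,-21,81 31,-31,0 27,-26,7
308 35,-62,-0 -8,-35,85 -8,-32,85 -12,-28,92 -12,-26,93 -12,-24,92 -12,-22,93 -6,-22,81 34,-31,1 31,-26,7
314 39,-63,-0 -8,-34,89 -8,-31,90 -12,-27,96 -12,-25,97 -12,-23,97 -11,-22,94 -4,-22,81 39,-32,-1 36,-27,7
320 -8,-35,94 -8,-32,94 -8,-30,94 -11,-27,100 -12,-24,102 -12,-22,101 -8,-22,94 -1,-22,81 43,-32,0 40,-27,6
326 -8,-33,98 -8,-31,98 -12,-28,105 -12,-25,105 -12,-24,106 -12,-22,105 -6,-22,95 1,-22,82 48,-32,0 44,-27,6
332 -15,-29,113 -15,-27,113 -13,-26,111 -13,-25,110 -10,-24,105 -10,-22,105 -4,-22,96 4,-22,82 52,-32,-0 49,-27,6
338 -14,-29,115 -13,-27,114 -13,-25,114 -13,-24,114 -8,-24,105 -7,-22,105 -2,-22,96 6,-22,83 57,-32,-0 56,-28,1
344 -13,-28,118 -14,-26,119 -14,-2
[... 406 characters left out ...]
-21,54
368 -18,-23,136 -19,-21,137 -18,-21,135 -18,-19,135 -18,-17,136 5,-23,104 8,-22,99 79,-37,1 80,-33,-0 80,-29,0
374 -18,-23,138 -18,-21,138 -18,-20,137 -18,-18,138 -18,-17,137 6,-23,105 85,-42,0 85,-38,-0 85,-33,-0 85,-29,-1
380 -17,-22,139 -18,-21,139 -18,-19,140 -18,-18,139 -18,-17,140 9,-23,105 90,-42,-1 89,-38,1 89,-34,0 90,-30,-1
386 -17,-22,140 -17,-21,141 -18,-19,142 -18,-18,142 -18,-16,142 -19,-15,143 94,-42,1 95,-38,-0 95,-34,0 95,-30,-0
392 -18,-21,144 -17,-20,143 -18,-19,143 -19,-17,145 -18,-16,144 -18,-14,144 100,-42,-0 100,-38,-0 99,-34,1 99,-30,1
398 -18,-21,145 -19,-19,147 -17,-18,145 -18,-17,145 -19,-15,146 -18,-14,146 105,-43,-0 104,-38,1 104,-34,0 105,-30,-1
[370 227]
```

View pics/wDc.png

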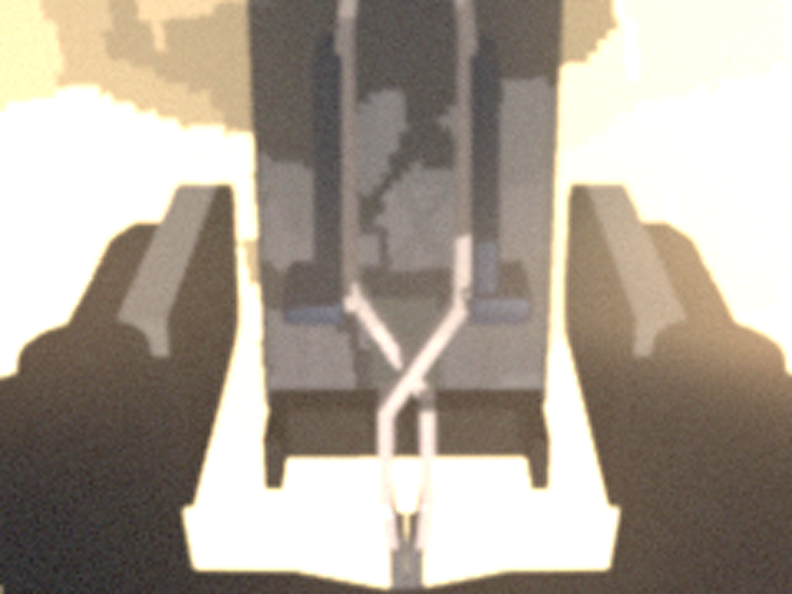

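View pics/s1c.png

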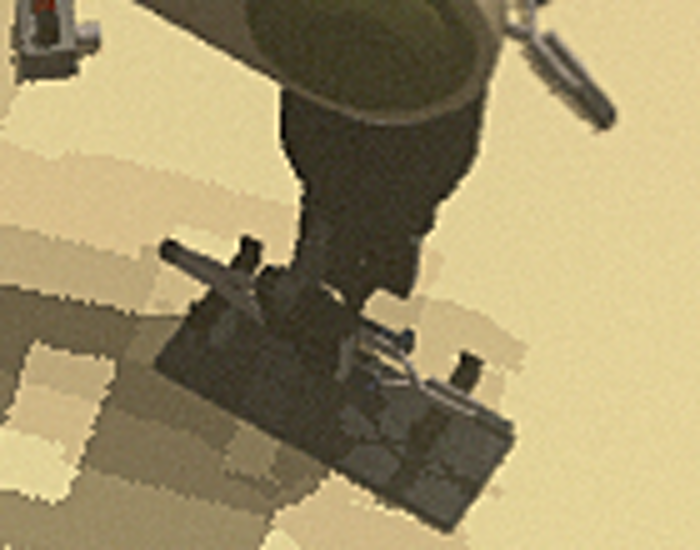

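Run:
```python
from h import *
p=np.array([.5777,.218]); d=np.array([np.cos(np.radians(-6.4)),np.sin(np.radians(-6.4))]); l=np.array([-d[1],d[0]])
for n in ['s1','wD']:
    im=load(n); W=cloud(im).reshape(-1,3); a=(W[:,:2]-p)@d*1000; b=(W[:,:2]-p)@l*1000; z=W[:,2]*1000
    for sgn in (1,-1):
        s=(abs(a)<14)&(b*sgn>18)&(b*sgn<45)&(z>15)&(z<200)
        print(n,sgn,s.sum(),np.percentile(z[s],[0,1,5,20,50]) if s.any() else '')
        for lo in range(15,110,8):
            q=s&(z>=lo)&(z<lo+8)
            if q.sum(): print('  ',lo,q.sum(),'a',a[q].min().round(),a[q].max().round(),'b',b[q].min().round(),b[q].max().round())
```

```text
s1 1 86 [67.54073448 67.90118724 70.09079478 79.13356943 92.72022701]
   63 5 a -0.0 10.0 b 21.0 23.0
   71 12 a 2.0 12.0 b 19.0 28.0
   79 16 a 1.0 12.0 b 18.0 27.0
   87 15 a 3.0 13.0 b 19.0 25.0
   95 14 a 3.0 13.0 b 19.0 27.0
   103 10 a 4.0 14.0 b 21.0 28.0
s1 -1 319 [ 72.20895801  75.15733646  80.07227579 115.40452511 163.4860291 ]
   71 14 a -5.0 13.0 b -35.0 -25.0
   79 21 a -4.0 13.0 b -38.0 -25.0
   87 13 a -5.0 12.0 b -37.0 -24.0
   95 7 a 8.0 12.0 b -31.0 -23.0
   103 3 a 10.0 12.0 b -34.0 -32.0
wD 1 8368 [ 45.42602184  72.14658615  79.95022217  99.25418521 121.11189251]
   39 3 a 12.0 13.0 b 18.0 18.0
   47 6 a 12.0 13.0 b 18.0 19.0
   55 4 a 13.0 14.0 b 18.0 18.0
   63 43 a -12.0 9.0 b 21.0 23.0
   71 316 a -13.0 10.0 b 21.0 34.0
   79 454 a -13.0 10.0 b 21.0 35.0
   87 537 a -13.0 10.0 b 21.0 35.0
   95 547 a -13.0 11.0 b 21.0 35.0
   103 750 a -14.0 10.0 b 21.0 43.0
wD -1 7973 [ 67.35486297  71.9430691   79.34350527  97.83155981 120.52133063]
   63 50 a -12.0 9.0 b -27.0 -21.0
   71 328 a -13.0 10.0 b -35.0 -21.0
   79 457 a -13.0 10.0 b -36.0 -21.0
   87 545 a -13.0 10.0 b -35.0 -21.0
   95 538 a -13.0 11.0 b -35.0 -21.0
   103 750 a -14.0 10.0 b -42.0 -21.0
```

>>> play_rows --commands '[{"grip": 0,"x": 0,"y": 0,"z": 0.006,"rx": 0,"ry": 0,"rz": 0},{"grip": 0,"x": 0,"y": 0,"z": 0.006,"rx": 0,"ry": 0,"rz": 0},{"grip": 0,"x": 0,"y": 0,"z": 0,"rx": 0,"ry": 0,"rz": 0}]'

```text
time_s: 8.2
position: [0.5769, 0.2185, 0.0311]
tool_rot: [[-0.994, 0.112, -0.001], [0.112, 0.994, -0.0], [0.001, -0.0, -1.0]]
ft_force: [-0.9, -0.4, -0.3]
grip_width: 0.0429
```

```bash
cat >> h.py <<'E'
def tips(n,p):
    d=np.array([np.cos(np.radians(-6.4)),np.sin(np.radians(-6.4))]); l=np.array([-d[1],d[0]])
    im=load(n); W=cloud(im).reshape(-1,3); a=(W[:,:2]-p)@d*1000; b=(W[:,:2]-p)@l*1000; z=W[:,2]*1000
    for sgn in (1,-1):
        s=(abs(a)<11)&(b*sgn>20)&(b*sgn<36)&(z>12)&(z<200)
        print(n,sgn,s.sum(),np.percentile(z[s],[0,.5,1,5]).round(1) if s.any() else '')
E
python3 - <<'E'
from h import *
s=env.observe(); print(s['position'],s['ft_force'],s['q'])
for c,n in (('wrist','wE'),('scene','sE')):
    im=optics.get_image(c); save(im,n); tips(n,np.array(s['position'][:2]))
E
```

```text
[0.57692372 0.21853755 0.03111311] [-0.88139337 -0.41273095 -0.33696632] [ 9.76595959e+00  3.81578516e+01  7.69070895e+01  2.39233734e-03
  6.50033440e+01 -7.37954988e+01]
wE 1 2108 [54.4 55.5 56.2 61.5]
wE -1 2023 [54.6 55.4 56.  60.8]
sE 1 44 [55.  55.  55.1 55.6]
sE -1 99 [57.7 58.4 59.1 62.8]
```

>>> play_rows --commands '[{"grip": 0,"x": -0.0012,"y": 0,"z": 0.005,"rx": 0,"ry": 0,"rz": 0},{"grip": 0,"x": 0,"y": 0,"z": 0.005,"rx": 0,"ry": 0,"rz": 0},{"grip": 0,"x": 0,"y": 0,"z": 0.004,"rx": 0,"ry": 0,"rz": 0},{"grip": 0,"x": 0,"y": 0,"z": 0,"rx": 0,"ry": 0,"rz": 0}]'

```text
time_s: 8.8
position: [0.5782, 0.2184, 0.0173]
tool_rot: [[-0.994, 0.112, -0.001], [0.112, 0.994, -0.0], [0.001, -0.0, -1.0]]
ft_force: [-0.1, 0.3, 0.2]
grip_width: 0.0427
```

Run:
```python
from h import *
s=env.observe(); print(s['position'],s['ft_force'])
for c,n in (('wrist','wE'),('scene','sE')):
    im=optics.get_image(c); save(im,n); tips(n,np.array(s['position'][:2]))
```

```text
[0.57823337 0.21839858 0.01726863] [-0.09164163  0.30100628  0.24387721]
wE 1 2120 [40.9 41.9 42.3 47.7]
wE -1 2018 [40.8 42.  42.7 47.2]
sE 1 40 [42.1 42.4 42.6 44.6]
sE -1 96 [13.  13.1 13.2 47.6]
```

>>> play_rows --commands '[{"grip": 0,"x": 0,"y": 0,"z": 0.004,"rx": 0,"ry": 0,"rz": 0},{"grip": 0,"x": 0,"y": 0,"z": 0.004,"rx": 0,"ry": 0,"rz": 0},{"grip": 0.3,"x": 0,"y": 0,"z": 0,"rx": 0,"ry": 0,"rz": 0},{"grip": 0.3,"x": 0,"y": 0,"z": 0,"rx": 0,"ry": 0,"rz": 0},{"grip": 0.36,"x": 0,"y": 0,"z": 0,"rx": 0,"ry": 0,"rz": 0},{"grip": 0.36,"x": 0,"y": 0,"z": 0,"rx": 0,"ry": 0,"rz": 0}]' --squeeze 20

```text
time_s: 9.65
position: [0.5785, 0.2185, 0.0098]
tool_rot: [[-0.994, 0.112, 0.0], [0.112, 0.994, 0.0], [-0.0, 0.0, -1.0]]
ft_force: [-0.1, 0.0, -0.5]
grip_width: 0.0274
```

Run:
```python
from h import *
s=env.observe(); print(s['position'],s['ft_force'],s['grip_width'])
im=optics.get_image('wrist'); save(im,'wF')
c2=np.clip(im['color'][200:440,180:460]*1.5,0,255).astype(np.uint8)
cv2.imwrite('pics/wF.png',cv2.resize(c2,None,fx=2.5,fy=2.5,interpolation=cv2.INTER_CUBIC))
```

```text
[0.57850947 0.21845923 0.00978818] [-0.09966576  0.03683067 -0.45212581] 0.027419073236127404
```

View pics/wF.png

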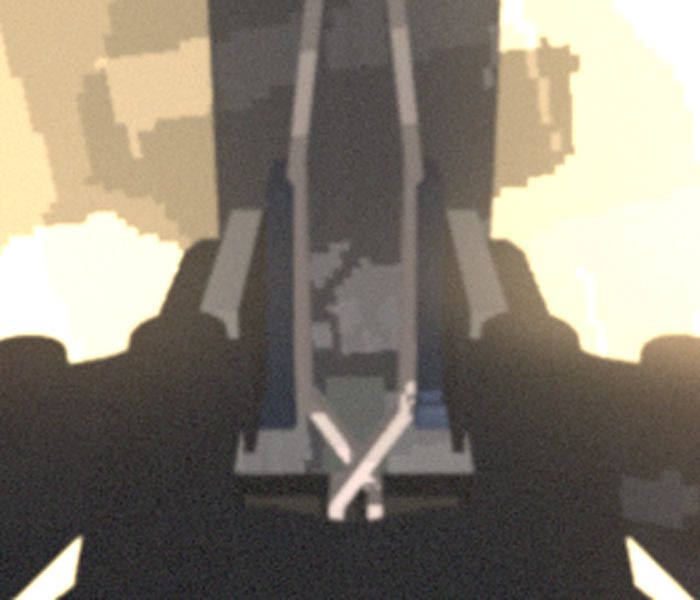

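>>> play_rows --commands '[{"grip": 0.4,"x": 0,"y": 0,"z": 0,"rx": 0,"ry": 0,"rz": 0},{"grip": 0.4,"x": 0,"y": 0,"z": 0,"rx": 0,"ry": 0,"rz": 0}]'

```text
time_s: 9.95
position: [0.5786, 0.2185, 0.0099]
tool_rot: [[-0.994, 0.112, 0.0], [0.112, 0.994, 0.0], [-0.0, 0.0, -1.0]]
ft_force: [0.5, -0.6, 0.7]
grip_width: 0.0258
```

>>> play_rows --commands '[{"grip": 0.43,"x": 0,"y": 0,"z": 0,"rx": 0,"ry": 0,"rz": 0},{"grip": 0.43,"x": 0,"y": 0,"z": 0,"rx": 0,"ry": 0,"rz": 0}]'

```text
time_s: 10.2
position: [0.5786, 0.2185, 0.0099]
tool_rot: [[-0.994, 0.112, 0.0], [0.112, 0.994, 0.0], [-0.0, 0.0, -1.0]]
ft_force: [-0.2, -0.1, 2.9]
grip_width: 0.0248
```

Run:
```python
from h import *
print(env.observe()['grip_width'],env.observe()['ft_force'])
```

```text
0.024821547030632003 [-0.18776449 -0.12646149  2.89663263]
```

>>> play_rows --commands '[{"grip": 0.43,"x": 0,"y": 0,"z": -0.005,"rx": 0,"ry": 0,"rz": 0},{"grip": 0.43,"x": 0,"y": 0,"z": -0.015,"rx": 0,"ry": 0,"rz": 0},{"grip": 0.43,"x": 0,"y": 0,"z": -0.025,"rx": 0,"ry": 0,"rz": 0},{"grip": 0.43,"x": 0,"y": 0,"z": -0.025,"rx": 0,"ry": 0,"rz": 0},{"grip": 0.43,"x": 0,"y": 0,"z": 0,"rx": 0,"ry": 0,"rz": 0},{"grip": 0.43,"x": 0,"y": 0,"z": 0,"rx": 0,"ry": 0,"rz": 0}]'

```text
time_s: 10.95
position: [0.5781, 0.2184, 0.0792]
tool_rot: [[-0.994, 0.112, -0.001], [0.112, 0.994, -0.0], [0.001, -0.0, -1.0]]
ft_force: [-0.1, -0.4, -1.5]
grip_width: 0.0244
```

Run:
```python
from h import *
s=env.observe(); print(s['position'],s['ft_force'],s['grip_width'])
im=optics.get_image('wrist'); save(im,'wG')
c2=np.clip(im['color']*1.4,0,255).astype(np.uint8)
cv2.imwrite('pics/wG.png',c2)
im=optics.get_image('scene'); save(im,'sG')
u=proj(im,[s['position']])[0].astype(int)
c=im['color'][max(0,u[1]-70):u[1]+50,u[0]-70:u[0]+70]; cv2.imwrite('pics/sG.png',cv2.resize(np.clip(c*1.5,0,255).astype(np.uint8),None,fx=5,fy=5,interpolation=cv2.INTER_CUBIC))
```

```text
[0.5780646  0.21835811 0.07922127] [-0.13182348 -0.41860718 -1.53437889] 0.024425229571339056
```

View pics/wG.png

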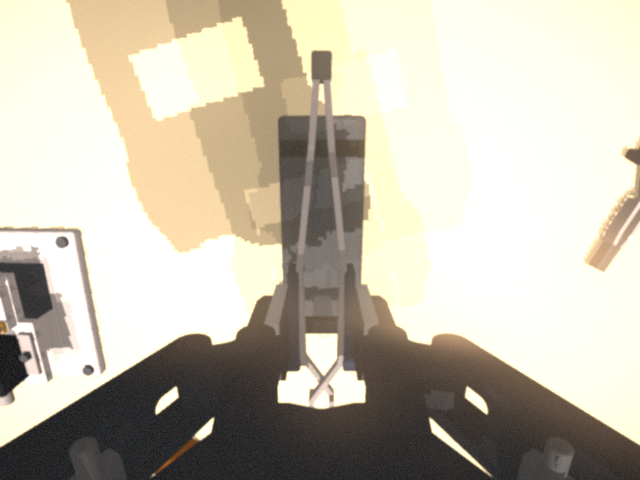

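View pics/sG.png

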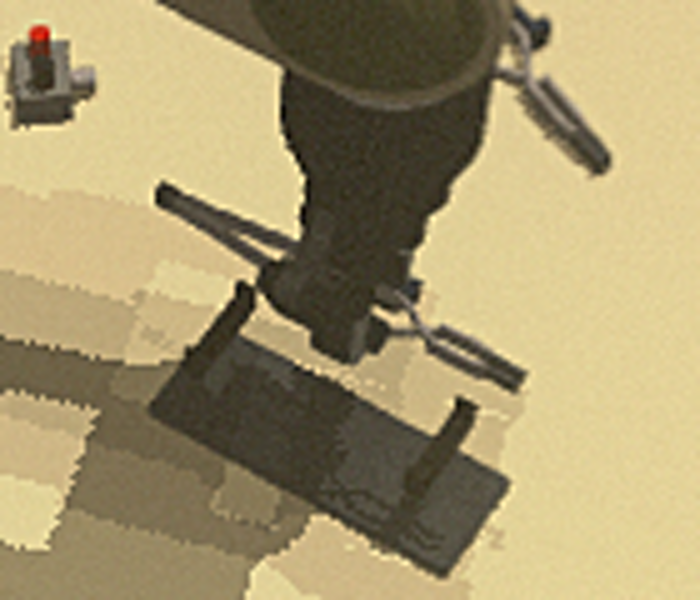

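```bash
cat >> h.py <<'E'
def tweez(n,g,yaw,zr):
    d=np.array([np.cos(np.radians(yaw)),np.sin(np.radians(yaw))]); l=np.array([-d[1],d[0]])
    im=load(n); W=cloud(im).reshape(-1,3); a=(W[:,:2]-g[:2])@d*1000; b=(W[:,:2]-g[:2])@l*1000; z=(W[:,2]-g[2])*1000
    for c in (-88,-75,-60,-45,-30,28,40,50,60,66,72):
        s=(abs(a-c)<3)&(abs(b)<14)&(abs(z)<zr)
        if s.sum()>3: print(n,c,s.sum(),'b',b[s].min().round(1),b[s].max().round(1),'ztop',np.percentile(z[s],[10,50,90]).round(1))
    s=(abs(b)<8)&(abs(z)<zr); print('a range',a[s].min(),a[s].max())
E
python3 - <<'E'
from h import *
g=np.array([.5746,.2189,.1194])
tweez('wG',g,-6.4,20); tweez('sG',g,-6.4,20)
E
```

```text
wG -88 433 b -3.5 2.8 ztop [3.2 4.  5. ]
wG -75 293 b -4.0 3.4 ztop [2.8 3.9 4.6]
wG -60 258 b -5.4 4.8 ztop [3.  4.  4.7]
wG -45 238 b -6.9 6.4 ztop [2.7 3.8 4.5]
wG -30 216 b -8.6 8.0 ztop [2.8 3.6 4.5]
wG 28 220 b -3.8 3.8 ztop [-1.8  2.1  4. ]
wG 40 26 b -5.5 4.8 ztop [2.2 3.5 4. ]
a range -93.43710026735086 44.2929382348417
sG -88 12 b -6.0 1.1 ztop [-3.9  3.   5.6]
sG -75 16 b -6.8 2.7 ztop [-1.   2.5  6.8]
sG -60 17 b -5.5 2.5 ztop [-4.   0.1  3.8]
sG -45 19 b -8.5 5.1 ztop [-3.8  1.6  4.4]
sG -30 6 b 2.0 6.2 ztop [-2.4  2.1  4.9]
sG 28 11 b -5.2 2.0 ztop [-4.1 -0.4  1.1]
sG 40 22 b -7.4 3.8 ztop [-4.2  0.9  4.2]
sG 50 20 b -8.2 4.8 ztop [-5.  -0.   4.3]
sG 60 19 b -9.8 3.2 ztop [-4.3  0.3  4.8]
sG 66 15 b -8.3 2.9 ztop [-3.6  0.8  5.3]
sG 72 15 b -7.8 1.7 ztop [-2.2  1.   4.6]
a range -561.6540048719645 77.86775866025971
```

Run:
```python
from h import *
plan([.5019,-.2707,.045],189.6)
```

```text
turn rotvec [-0.0003 -0.0019 -0.28  ]
pos [0.5779 0.2183 0.0787] yaw 173.56 shift [ 0.1565 -0.4695  0.0337] norm 0.4960410052006222 w 0.024514140644550177 F [ 0.36 -0.75  0.17] t 11.05
```

>>> play_rows --commands '[{"grip": 0.43,"x": 0,"y": 0,"z": 0,"rx": 0,"ry": 0,"rz": -0.14},{"grip": 0.43,"x": 0,"y": 0,"z": 0,"rx": 0,"ry": 0,"rz": -0.14},{"grip": 0.43,"x": 0.01,"y": -0.03,"z": 0,"rx": 0,"ry": 0,"rz": 0},{"grip": 0.43,"x": 0.0165,"y": -0.05,"z": 0,"rx": 0,"ry": 0,"rz": 0},{"grip": 0.43,"x": 0.0165,"y": -0.05,"z": 0,"rx": 0,"ry": 0,"rz": 0},{"grip": 0.43,"x": 0.0165,"y": -0.05,"z": 0,"rx": 0,"ry": 0,"rz": 0},{"grip": 0.43,"x": 0.0165,"y": -0.05,"z": 0,"rx": 0,"ry": 0,"rz": 0},{"grip": 0.43,"x": 0.0165,"y": -0.05,"z": 0,"rx": 0,"ry": 0,"rz": 0},{"grip": 0.43,"x": 0.0165,"y": -0.05,"z": 0,"rx": 0,"ry": 0,"rz": 0},{"grip": 0.43,"x": 0.0165,"y": -0.05,"z": 0,"rx": 0,"ry": 0,"rz": 0},{"grip": 0.43,"x": 0.0165,"y": -0.05,"z": 0,"rx": 0,"ry": 0,"rz": 0},{"grip": 0.43,"x": 0.0145,"y": -0.0395,"z": 0.01,"rx": 0,"ry": 0,"rz": 0}]'

```text
time_s: 12.55
position: [0.5021, -0.2727, 0.0694]
tool_rot: [[-0.986, -0.166, 0.0], [-0.166, 0.986, -0.0], [-0.0, -0.0, -1.0]]
ft_force: [0.8, -0.2, -0.9]
grip_width: 0.025
```

>>> play_rows --commands '[{"grip": 0.5,"x": 0,"y": 0,"z": 0.01,"rx": 0,"ry": 0,"rz": 0},{"grip": 0.56,"x": 0,"y": 0,"z": 0.01,"rx": 0,"ry": 0,"rz": 0},{"grip": 0.56,"x": 0,"y": 0,"z": 0,"rx": 0,"ry": 0,"rz": 0},{"grip": 0.56,"x": 0,"y": 0,"z": 0,"rx": 0,"ry": 0,"rz": 0}]'

```text
time_s: 13.05
position: [0.5029, -0.2698, 0.05]
tool_rot: [[-0.986, -0.168, 0.0], [-0.168, 0.986, -0.0], [-0.0, -0.0, -1.0]]
ft_force: [0.7, 0.2, -0.1]
grip_width: 0.0193
```

Run:
```python
from h import *
plan([.5019,-.2707,.005],189.6)
s=env.observe(); p=np.array(s['position']); 
for c,n in (('scene','sH'),('wrist','wH')):
    im=optics.get_image(c); save(im,n)
im=load('sH'); u=proj(im,[[.56,-.26,.07]])[0].astype(int)
c=im['color'][u[1]-60:min(480,u[1]+50),u[0]-80:u[0]+80]; cv2.imwrite('pics/sH.png',cv2.resize(np.clip(c*1.5,0,255).astype(np.uint8),None,fx=5,fy=5,interpolation=cv2.INTER_CUBIC))
R=np.array(s['tool_rot']); d=-R[:,0]; yaw=np.degrees(np.arctan2(d[1],d[0]))
g=p-.0035*d; g[2]=p[2]+.039
tweez('sH',g,yaw,14); tweez('wH',g,yaw,14)
im=load('wH'); cv2.imwrite('pics/wH.png',np.clip(im['color']*1.3,0,255).astype(np.uint8))
```

```text
turn rotvec [-0.0002  0.0002  0.0014]
pos [ 0.5029 -0.2698  0.05  ] yaw -170.32 shift [ 0.0011 -0.0008  0.045 ] norm 0.04499339936485368 w 0.019259679391866104 F [ 0.72  0.25 -0.14] t 13.05
sH -75 4 b -4.1 -3.2 ztop [-2.2  0.6  4.8]
sH -60 6 b -5.1 -2.4 ztop [-2.4  1.7  5. ]
sH 28 12 b -5.6 3.8 ztop [0.6 3.8 6.3]
sH 40 19 b -11.0 8.3 ztop [-0.4  3.3  7.1]
sH 50 18 b -10.9 9.4 ztop [-0.2  2.7  6. ]
sH 60 19 b -10.5 8.7 ztop [-1.3  3.1  6.7]
sH 66 16 b -10.0 7.6 ztop [1.5 3.6 5.6]
sH 72 18 b -10.1 8.3 ztop [-0.2  2.8  4.7]
a range -76.4854078761199 75.2631262001135
wH -88 435 b -3.4 3.2 ztop [4.3 5.1 5.9]
wH -75 284 b -3.5 3.0 ztop [4.  4.9 5.7]
wH -60 254 b -4.2 4.1 ztop [4.  4.9 5.6]
wH -45 235 b -5.4 5.3 ztop [3.9 4.8 5.6]
wH -30 211 b -6.7 6.5 ztop [4.2 4.9 5.6]
wH 28 250 b -6.3 6.7 ztop [-0.6  2.4  5.2]
wH 40 9 b -8.1 7.8 ztop [-0.8  3.8  4.6]
a range -93.73787394654643 42.10456092271977
```

View pics/sH.png

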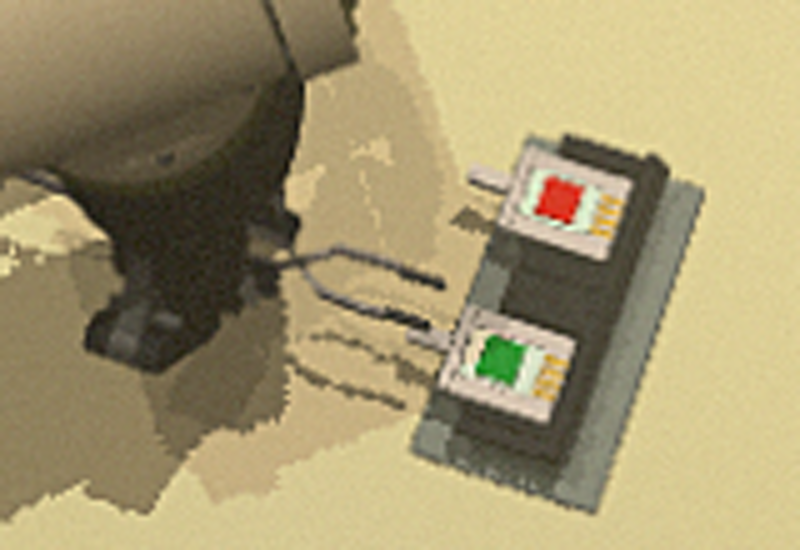

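View pics/wH.png

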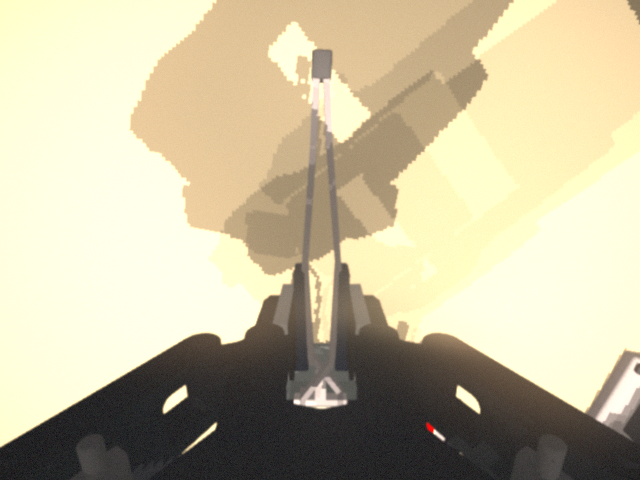

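>>> play_rows --commands '[{"grip": 0.56,"x": 0.0011,"y": -0.0008,"z": 0.01,"rx": 0,"ry": 0,"rz": 0.0014},{"grip": 0.56,"x": 0,"y": 0,"z": 0.013,"rx": 0,"ry": 0,"rz": 0},{"grip": 0.56,"x": 0,"y": 0,"z": 0.006,"rx": 0,"ry": 0,"rz": 0},{"grip": 0.56,"x": 0,"y": 0,"z": 0,"rx": 0,"ry": 0,"rz": 0}]'

```text
time_s: 13.65
position: [0.5013, -0.2714, 0.02]
tool_rot: [[-0.986, -0.165, -0.001], [-0.165, 0.986, 0.001], [0.001, 0.001, -1.0]]
ft_force: [0.1, 0.3, 0.0]
grip_width: 0.0188
```

Run:
```python
from h import *
plan([.5019,-.2707,.005],189.6)
im=optics.get_image('scene'); save(im,'sI')
u=proj(im,[[.56,-.26,.05]])[0].astype(int)
c=im['color'][u[1]-35:min(480,u[1]+35),u[0]-50:u[0]+50]; cv2.imwrite('pics/sI.png',cv2.resize(np.clip(c*1.5,0,255).astype(np.uint8),None,fx=8,fy=8,interpolation=cv2.INTER_CUBIC))
```

```text
turn rotvec [ 0.0011 -0.0009 -0.0014]
pos [ 0.5013 -0.2714  0.02  ] yaw -170.48 shift [-0.0007  0.0006  0.015 ] norm 0.015038917386866713 w 0.01884924204085231 F [0.09 0.29 0.04] t 13.65
```

View pics/sI.png

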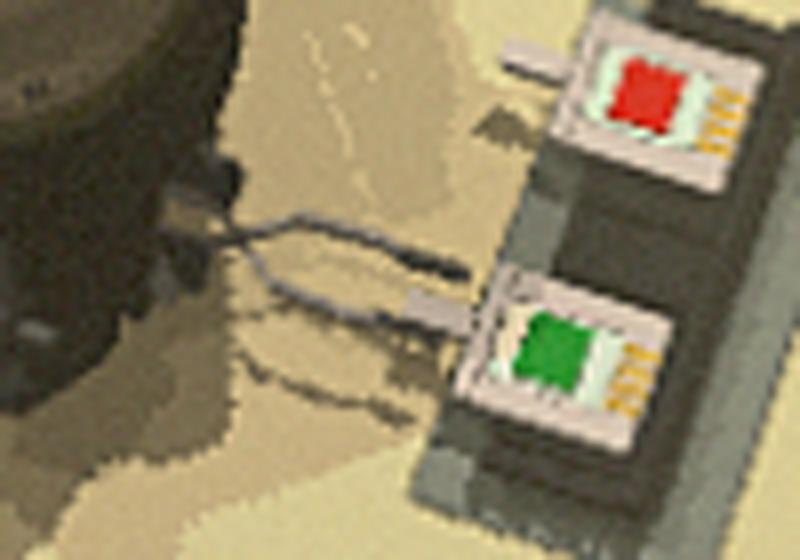

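Run:
```python
from h import *
im=load('sI'); u=proj(im,[[.56,-.26,.05]])[0].astype(int); o=u-[50,35]
f=lambda P:((proj(im,P)-o+.5)*8).round(0).tolist()
s=env.observe(); R=np.array(s['tool_rot']);p=np.array(s['position']); d=-R[:,0]; l=np.array([-d[1],d[0],0]);
tip=p+.0715*d+[0,0,.039]
print('tips top now',f([tip+l*.0095+[0,0,.003],tip-l*.0095+[0,0,.003],tip+l*.0065+[0,0,.003],tip-l*.0065+[0,0,.003]]))
print('down',f([tip+l*.008-[0,0,.012],tip-l*.008-[0,0,.012]]))
e=np.array([.5665,-.2598,.048]); dr=np.array([np.cos(np.radians(9.6)),np.sin(np.radians(9.6)),0]); lr=np.array([-dr[1],dr[0],0])
print('ear',f([e-dr*.008+lr*.003,e-dr*.008-lr*.003,e+dr*.008+lr*.003,e+dr*.008-lr*.003]))
print('plate far',f([e+dr*.048+lr*.015-[0,0,.004],e+dr*.048-lr*.015-[0,0,.004]]))
```

```text
tips top now [[469.0, 259.0], [437.0, 342.0], [464.0, 272.0], [442.0, 329.0]]
down [[473.0, 284.0], [447.0, 354.0]]
ear [[408.0, 283.0], [398.0, 308.0], [477.0, 305.0], [467.0, 331.0]]
plate far [[671.0, 315.0], [624.0, 446.0]]
```

>>> play_rows --commands '[{"grip": 0.56,"x": -0.0007,"y": 0.0006,"z": 0.008,"rx": 0,"ry": 0,"rz": -0.0014},{"grip": 0.56,"x": 0,"y": 0,"z": 0.007,"rx": 0,"ry": 0,"rz": 0},{"grip": 0.56,"x": 0,"y": 0,"z": 0,"rx": 0,"ry": 0,"rz": 0},{"grip": 0.56,"x": 0,"y": 0,"z": 0,"rx": 0,"ry": 0,"rz": 0}]'

```text
time_s: 14.2
position: [0.5022, -0.2709, 0.0058]
tool_rot: [[-0.986, -0.167, 0.0], [-0.167, 0.986, -0.0], [-0.0, -0.0, -1.0]]
ft_force: [1.0, 0.2, -0.0]
grip_width: 0.0191
```

Run:
```python
from h import *
plan([.5019,-.2707,.005],189.6)
im=optics.get_image('scene'); save(im,'sI')
u=proj(im,[[.56,-.26,.05]])[0].astype(int)
c=im['color'][u[1]-35:min(480,u[1]+35),u[0]-50:u[0]+50]; cv2.imwrite('pics/sI2.png',cv2.resize(np.clip(c*1.5,0,255).astype(np.uint8),None,fx=8,fy=8,interpolation=cv2.INTER_CUBIC))
```

```text
turn rotvec [-0.0001  0.0001  0.    ]
pos [ 0.5022 -0.2709  0.0058] yaw -170.4 shift [0.0002 0.0003 0.0008] norm 0.0008567825873331199 w 0.01914748968868284 F [ 0.96  0.24 -0.01] t 14.2
```

View pics/sI2.png

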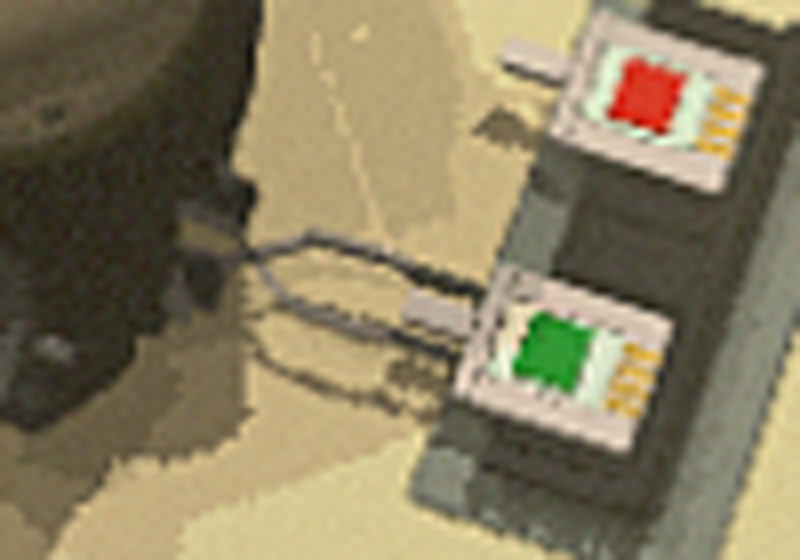

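>>> play_rows --commands '[{"grip": 0.52,"x": 0,"y": 0,"z": 0,"rx": 0,"ry": 0,"rz": 0},{"grip": 0.495,"x": 0,"y": 0,"z": 0,"rx": 0,"ry": 0,"rz": 0},{"grip": 0.48,"x": 0,"y": 0,"z": 0,"rx": 0,"ry": 0,"rz": 0},{"grip": 0.477,"x": 0,"y": 0,"z": 0,"rx": 0,"ry": 0,"rz": 0},{"grip": 0.477,"x": 0,"y": 0,"z": 0,"rx": 0,"ry": 0,"rz": 0}]'

```text
time_s: 14.88
position: [0.5021, -0.2709, 0.0057]
tool_rot: [[-0.986, -0.167, 0.0], [-0.167, 0.986, 0.0], [-0.0, 0.0, -1.0]]
ft_force: [0.5, -0.9, -0.1]
grip_width: 0.0224
```

Run:
```python
from h import *
ws=[]
for i in range(3):
    im=optics.get_image('scene'); s=env.observe(); ws.append(s['grip_width'])
print(ws,s['ft_force'],s['position'])
save(im,'sI')
u=proj(im,[[.56,-.26,.05]])[0].astype(int)
c=im['color'][u[1]-35:min(480,u[1]+35),u[0]-50:u[0]+50]; cv2.imwrite('pics/sI3.png',cv2.resize(np.clip(c*1.5,0,255).astype(np.uint8),None,fx=8,fy=8,interpolation=cv2.INTER_CUBIC))
```

```text
[0.02227650222821447, 0.022614561350038344, 0.022526549450418182] [-0.12742521 -0.281387   -0.16118945] [ 0.50211116 -0.27083866  0.00569641]
```

View pics/sI3.png

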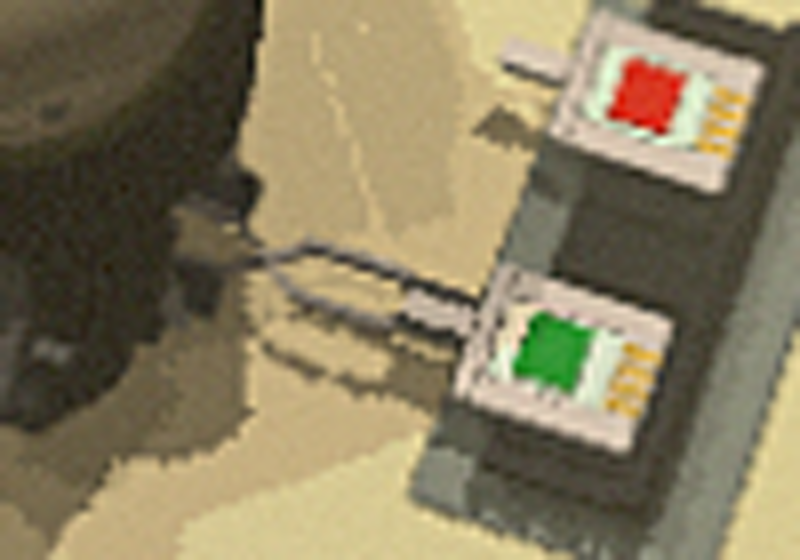

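>>> play_rows --commands '[{"grip": 0.475,"x": 0,"y": 0,"z": 0,"rx": 0,"ry": 0,"rz": 0},{"grip": 0.474,"x": 0,"y": 0,"z": 0,"rx": 0,"ry": 0,"rz": 0},{"grip": 0.474,"x": 0,"y": 0,"z": -0.003,"rx": 0,"ry": 0,"rz": 0},{"grip": 0.474,"x": 0,"y": 0,"z": -0.005,"rx": 0,"ry": 0,"rz": 0},{"grip": 0.474,"x": 0,"y": 0,"z": -0.005,"rx": 0,"ry": 0,"rz": 0},{"grip": 0.474,"x": 0,"y": 0,"z": 0,"rx": 0,"ry": 0,"rz": 0}]'

```text
time_s: 15.78
position: [0.5024, -0.271, 0.0193]
tool_rot: [[-0.986, -0.167, 0.001], [-0.167, 0.986, -0.001], [-0.001, -0.001, -1.0]]
ft_force: [0.9, -0.7, 0.1]
grip_width: 0.0225
```

```bash
cat >> h.py <<'E'
def crop(n,pt,name,hw=50,hh=35,k=8,cam='scene'):
    im=optics.get_image(cam); save(im,n)
    u=proj(im,[pt])[0].astype(int); x0=max(0,u[0]-hw); y0=max(0,u[1]-hh)
    c=im['color'][y0:min(480,u[1]+hh),x0:u[0]+hw]; cv2.imwrite('pics/'+name+'.png',cv2.resize(np.clip(c*1.5,0,255).astype(np.uint8),None,fx=k,fy=k,interpolation=cv2.INTER_CUBIC))
    s=env.observe(); print(s['position'].round(4),s['ft_force'].round(2),round(s['grip_width'],5),s['time_s'])
E
python3 - <<'E'
from h import *
crop('sJ',[.56,-.26,.05],'sJ')
E
```

```text
[ 0.5022 -0.2709  0.019 ] [ 0.57  0.27 -1.31] 0.02255 15.825
```

View pics/sJ.png

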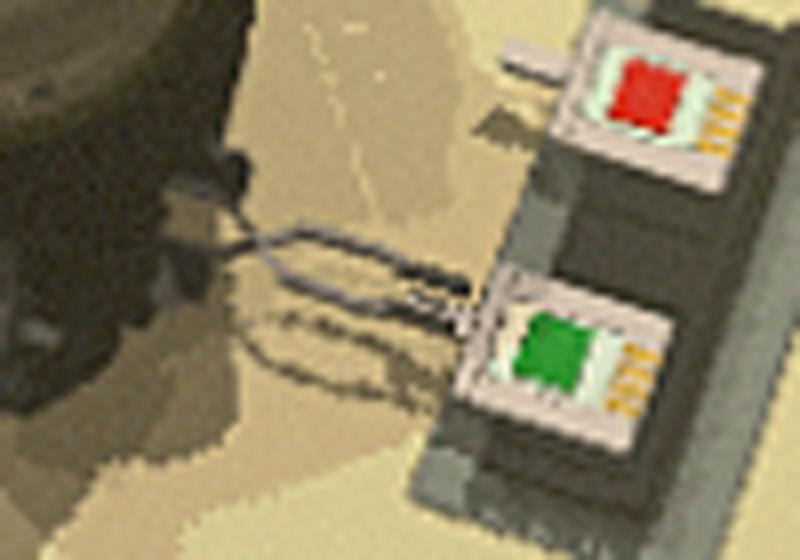

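>>> play_rows --commands '[{"grip": 0.49,"x": 0,"y": 0,"z": 0.004,"rx": 0,"ry": 0,"rz": 0},{"grip": 0.5,"x": 0,"y": 0,"z": 0.0096,"rx": 0,"ry": 0,"rz": 0},{"grip": 0.49,"x": 0,"y": 0,"z": 0,"rx": 0,"ry": 0,"rz": 0},{"grip": 0.475,"x": 0,"y": 0,"z": 0,"rx": 0,"ry": 0,"rz": 0},{"grip": 0.467,"x": 0,"y": 0,"z": 0,"rx": 0,"ry": 0,"rz": 0},{"grip": 0.467,"x": 0,"y": 0,"z": 0,"rx": 0,"ry": 0,"rz": 0},{"grip": 0.467,"x": 0,"y": 0,"z": -0.002,"rx": 0,"ry": 0,"rz": 0},{"grip": 0.467,"x": 0,"y": 0,"z": -0.004,"rx": 0,"ry": 0,"rz": 0},{"grip": 0.467,"x": 0,"y": 0,"z": 0,"rx": 0,"ry": 0,"rz": 0}]'

```text
time_s: 16.95
position: [0.5023, -0.271, 0.0116]
tool_rot: [[-0.986, -0.167, 0.001], [-0.167, 0.986, -0.001], [-0.001, -0.001, -1.0]]
ft_force: [-0.5, -0.5, -1.3]
grip_width: 0.023
```

Run:
```python
from h import *
crop('sJ',[.56,-.26,.05],'sJ')
```

```text
[ 0.5022 -0.2709  0.0114] [-0.1  -0.98 -0.31] 0.0229 17.0
```

View pics/sJ.png

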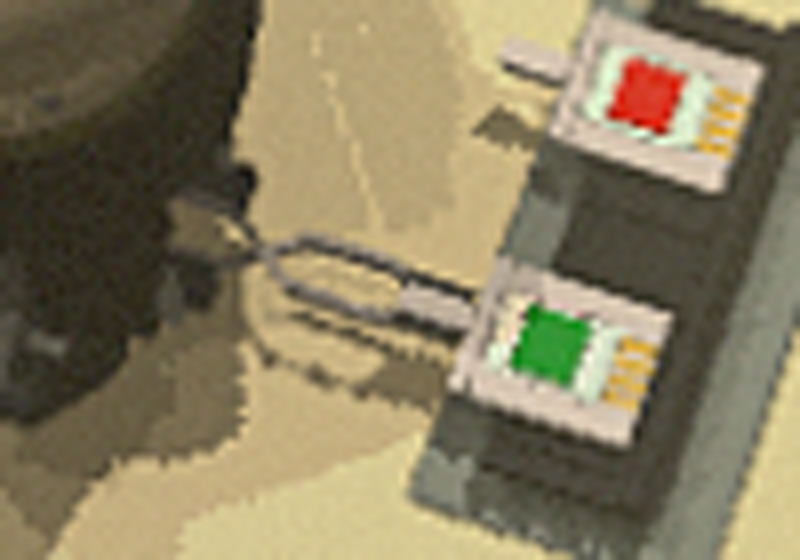

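```bash
cat >> h.py <<'E'
def plate(n,ear,yaw,lo=.035,hi=.1):
    d=np.array([np.cos(np.radians(yaw)),np.sin(np.radians(yaw))]); l=np.array([-d[1],d[0]])
    im=load(n); W=cloud(im); C=im['color'].astype(int)
    a=(W[...,:2]-ear[:2])@d*1000; b=(W[...,:2]-ear[:2])@l*1000; z=W[...,2]*1000
    for c in (-4,0,4,10,16,22,28,34,40,46):
        bb=2.5 if c<8 else 14
        s=(abs(a-c)<3)&(abs(b)<bb)&(z>lo*1000)&(z<hi*1000)
        if s.sum(): print(n,c,s.sum(),'z',np.percentile(z[s],[10,50,90]).round(1),'b',b[s].min().round(1),b[s].max().round(1))
E
python3 - <<'E'
from h import *
plate('sI',[.5665,-.2598],9.6); print(); plate('sJ',[.5665,-.2598],9.6)
E
```

```text
sI -4 11 z [47.2 48.1 49.9] b -1.8 2.4
sI 0 11 z [46.9 47.7 49.7] b -1.8 2.2
sI 4 12 z [45.7 47.4 49.6] b -1.6 2.2
sI 10 47 z [42.6 45.2 48. ] b -13.0 13.6
sI 16 59 z [42.5 44.7 47. ] b -13.7 13.7
sI 22 50 z [43.  45.3 48.4] b -13.4 14.0
sI 28 55 z [42.7 45.8 47.5] b -13.7 13.3
sI 34 54 z [43.  45.  48.3] b -13.5 13.5
sI 40 59 z [41.7 43.8 47.3] b -13.5 13.9
sI 46 51 z [41.7 44.1 46.1] b -13.5 12.0

sJ -4 10 z [51.5 53.9 56. ] b -2.3 1.7
sJ 0 8 z [50.9 53.3 56.1] b -2.0 1.7
sJ 4 9 z [51.6 54.1 56.1] b -2.5 2.0
sJ 10 49 z [50.2 52.5 54.9] b -13.9 12.9
sJ 16 52 z [48.2 50.5 53.7] b -13.6 13.2
sJ 22 55 z [49.1 52.  54.7] b -13.2 13.9
sJ 28 57 z [48.8 51.8 55.1] b -13.9 13.5
sJ 34 54 z [48.5 51.3 54.7] b -13.6 14.0
sJ 40 57 z [48.  50.8 53.7] b -13.5 13.1
sJ 46 62 z [47.2 49.7 52.8] b -13.8 13.9
```

>>> play_rows --commands '[{"grip": 0.467,"x": 0,"y": 0,"z": -0.008,"rx": 0,"ry": 0,"rz": 0},{"grip": 0.467,"x": 0,"y": 0,"z": -0.016,"rx": 0,"ry": 0,"rz": 0},{"grip": 0.467,"x": 0,"y": 0,"z": -0.022,"rx": 0,"ry": 0,"rz": 0},{"grip": 0.467,"x": 0,"y": 0,"z": -0.016,"rx": 0,"ry": 0,"rz": 0},{"grip": 0.467,"x": 0.01,"y": 0,"z": 0,"rx": 0,"ry": 0,"rz": 0.07},{"grip": 0.467,"x": 0.01,"y": 0.01,"z": 0,"rx": 0,"ry": 0,"rz": 0.11},{"grip": 0.467,"x": 0.01,"y": 0.02,"z": 0,"rx": 0,"ry": 0,"rz": 0.11}]'

```text
time_s: 17.88
position: [0.4714, -0.2437, 0.0742]
tool_rot: [[-0.992, 0.127, 0.001], [0.127, 0.992, -0.001], [-0.001, -0.001, -1.0]]
ft_force: [-0.4, -0.0, -0.1]
grip_width: 0.0229
```

Run:
```python
from h import *
plan([.4425,.0149,.05],173.0)
crop('sK',[.56,-.24,.1],'sK')
```

```text
turn rotvec [-0.0009  0.0013 -0.0048]
pos [ 0.4714 -0.2437  0.0742] yaw 172.72 shift [0.0603 0.2532 0.0242] norm 0.2613824200726068 w 0.022925788168135963 F [-0.43 -0.02 -0.1 ] t 17.875
[ 0.4701 -0.2408  0.0741] [ 0.62  3.   -0.8 ] 0.02259 17.925
```

View pics/sK.png

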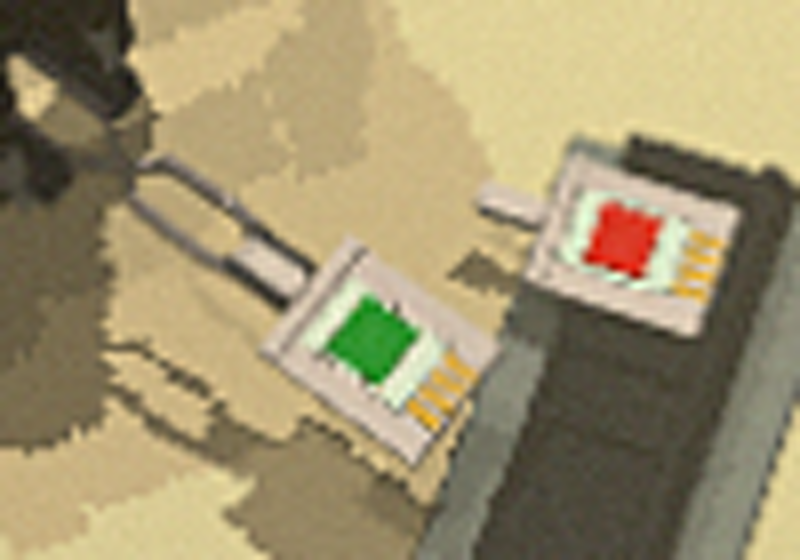

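>>> play_rows --commands '[{"grip": 0.467,"x": 0.006,"y": 0.025,"z": 0,"rx": 0,"ry": 0,"rz": -0.0048},{"grip": 0.467,"x": 0.009,"y": 0.04,"z": 0,"rx": 0,"ry": 0,"rz": 0},{"grip": 0.467,"x": 0.01,"y": 0.043,"z": 0,"rx": 0,"ry": 0,"rz": 0},{"grip": 0.467,"x": 0.01,"y": 0.043,"z": 0.004,"rx": 0,"ry": 0,"rz": 0},{"grip": 0.467,"x": 0.01,"y": 0.043,"z": 0.006,"rx": 0,"ry": 0,"rz": 0},{"grip": 0.467,"x": 0.009,"y": 0.035,"z": 0.008,"rx": 0,"ry": 0,"rz": 0},{"grip": 0.467,"x": 0.006,"y": 0.022,"z": 0.006,"rx": 0,"ry": 0,"rz": 0},{"grip": 0.467,"x": 0,"y": 0,"z": 0,"rx": 0,"ry": 0,"rz": 0},{"grip": 0.467,"x": 0,"y": 0,"z": 0,"rx": 0,"ry": 0,"rz": 0}]'

```text
time_s: 19.05
position: [0.4423, 0.0122, 0.0498]
tool_rot: [[-0.993, 0.117, 0.001], [0.117, 0.993, -0.001], [-0.002, -0.0, -1.0]]
ft_force: [-0.5, -0.9, 0.2]
grip_width: 0.0229
```

Run:
```python
from h import *
plan([.4425,.0149,.0125],173.0)
crop('sL',[.55,0,.08],'sL')
crop('tL',[.55,0,.08],'tL',40,35,8,'top')
```

```text
turn rotvec [-0.0003  0.0015  0.0049]
pos [0.4423 0.0122 0.0498] yaw 173.28 shift [0.0002 0.0027 0.0373] norm 0.03738174979925726 w 0.02294135163208801 F [-0.52 -0.89  0.17] t 19.05
[0.4423 0.0121 0.0497] [-0.04 -0.6  -1.06] 0.02284 19.1
[0.4422 0.012  0.0496] [-0.49 -0.28 -0.92] 0.02301 19.15
```

View pics/sL.png

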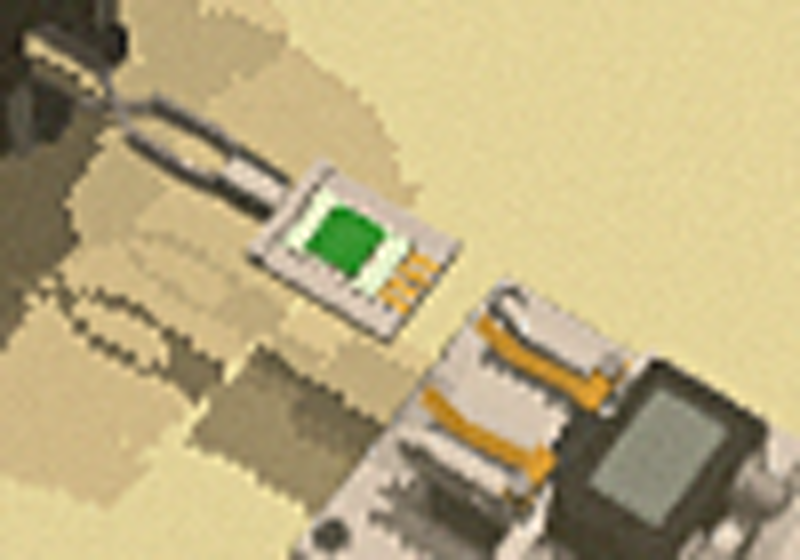

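View pics/tL.png

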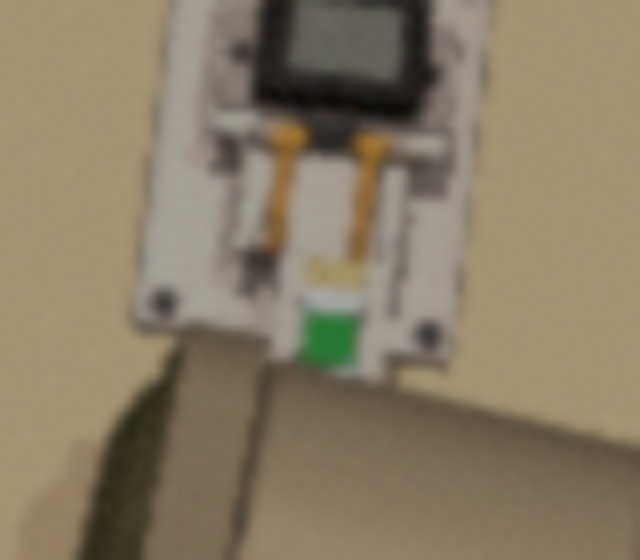

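>>> play_rows --commands '[{"grip": 0.467,"x": 0,"y": 0.0027,"z": 0.01,"rx": 0,"ry": 0,"rz": 0.0049},{"grip": 0.467,"x": 0,"y": 0,"z": 0.015,"rx": 0,"ry": 0,"rz": 0},{"grip": 0.467,"x": 0,"y": 0,"z": 0.011,"rx": 0,"ry": 0,"rz": 0},{"grip": 0.467,"x": 0,"y": 0,"z": 0,"rx": 0,"ry": 0,"rz": 0},{"grip": 0.467,"x": 0,"y": 0,"z": 0,"rx": 0,"ry": 0,"rz": 0}]'

```text
time_s: 19.77
position: [0.4421, 0.0155, 0.0133]
tool_rot: [[-0.992, 0.122, 0.0], [0.122, 0.992, -0.0], [-0.0, -0.0, -1.0]]
ft_force: [0.2, 0.2, -1.6]
grip_width: 0.0227
```

Run:
```python
from h import *
plan([.4425,.0149,.0125],173.0)
crop('sM',[.55,0,.05],'sM')
crop('tM',[.55,0,.05],'tM',40,35,8,'top')
ear=np.array([.5768,-.0014])+np.array([.9925,-.1219])*-.070
plate('sM',ear,-7.0)
for n in ('sM','tM'):
    im=load(n); W=cloud(im); C=im['color'].astype(int); g=(C[...,1]>C[...,2]*1.5)&(C[...,1]>C[...,0]*1.3)&(C[...,1]>40)
    w=W[g]; w=w[(w[:,2]>.04)&(abs(w[:,1])<.05)]; q=(w[:,:2]-[.5768,-.0014]); d=np.array([.9925,-.1219]); l=np.array([.1219,.9925])
    print(n,len(w),'chip centre along',(q@d).mean()*1000,'lat',(q@l).mean()*1000,((q@l).min()*1000,(q@l).max()*1000),'z',w[:,2].mean()*1000)
```

```text
turn rotvec [-0.      0.0002 -0.0004]
pos [0.4421 0.0155 0.0133] yaw 172.97 shift [-0.0005 -0.0005  0.0008] norm 0.0010561973421860168 w 0.02271714942132729 F [ 0.24  0.23 -1.59] t 19.775
[0.4421 0.0155 0.0134] [-0.12 -0.4  -0.99] 0.02258 19.825
[0.4421 0.0155 0.0135] [-0.09  0.07 -0.13] 0.02277 19.875
sM -4 6 z [55.  56.4 57.3] b -2.1 2.4
sM 0 8 z [53.7 56.4 57.9] b -2.4 2.0
sM 4 9 z [53.7 55.6 58. ] b -2.2 1.9
sM 10 34 z [51.2 54.2 55.5] b -13.6 13.5
sM 16 41 z [48.8 52.6 55.9] b -13.8 13.6
sM 22 39 z [51.  53.  56.5] b -13.7 13.4
sM 28 38 z [50.  52.9 55.6] b -12.9 13.5
sM 34 45 z [50.7 52.6 55.6] b -13.8 13.5
sM 40 36 z [50.1 52.8 54.5] b -12.8 11.9
sM 46 43 z [49.  52.1 54.2] b -13.6 13.8
sM 47 chip centre along -43.401032766575455 lat -0.3793479898725472 (np.float64(-8.41145261621984), np.float64(7.480269363699312)) z 53.944154867221535
tM 31 chip centre along -43.53436397395661 lat -0.8779260154214793 (np.float64(-6.564203125277937), np.float64(5.086028304740758)) z 55.075925923866464
```

View pics/sM.png

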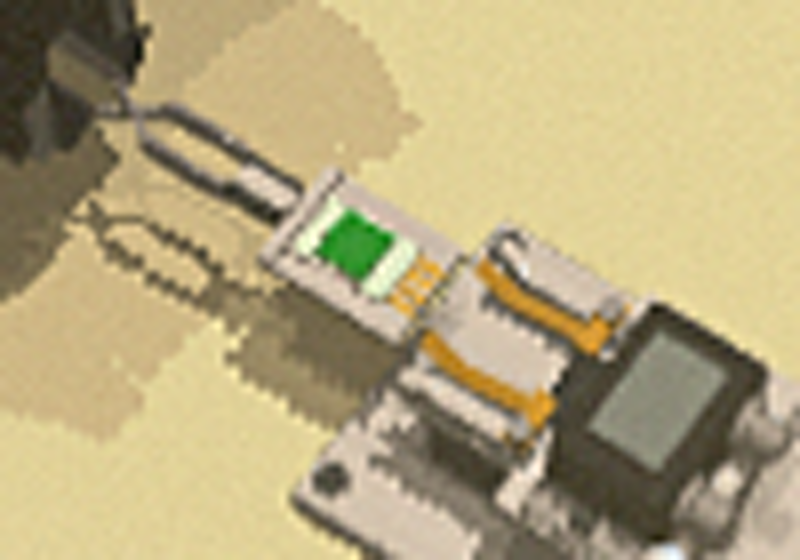

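View pics/tM.png

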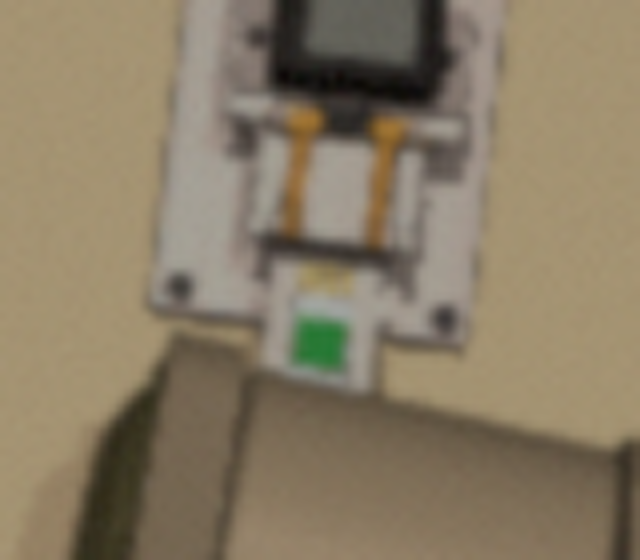

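Run:
```python
from h import *
def fo(im,z,mm=.15,a0=-.062,a1=.025,hb=.03):
    d=np.array([.9925,-.1219,0]); l=np.array([.1219,.9925,0]); o=np.array([.5768,-.0014,z])
    A=np.arange(a1,a0,-mm/1000); B=np.arange(hb,-hb,-mm/1000)
    P=o+A[:,None,None]*d+B[None,:,None]*l
    p=proj(im,P.reshape(-1,3)).reshape(len(A),len(B),2).astype(np.float32)
    r=np.clip(cv2.remap(im['color'],p[...,0],p[...,1],cv2.INTER_CUBIC)*1.5,0,255).astype(np.uint8)
    c=int(hb/mm*1000); 
    for k in (-15,0,15): cv2.line(r,(c-int(k/mm),0),(c-int(k/mm),r.shape[0]),(0,0,255),1)
    return r
a=fo(load('sM'),.0525); b=fo(load('tM'),.0525)
cv2.imwrite('pics/fo.png',np.hstack([a,b])); print(a.shape)
```

```text
(580, 400, 3)
```

View pics/fo.png

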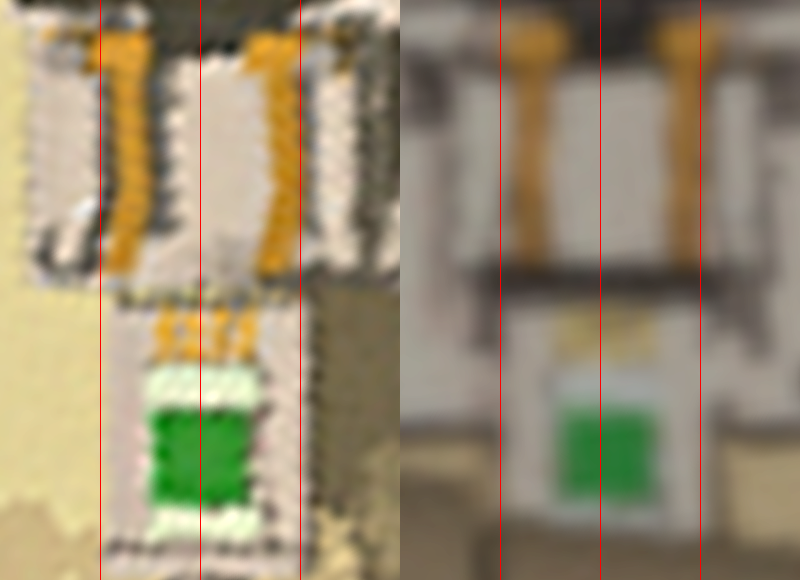

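>>> play_rows --commands '[{"grip": 0.467,"x": -0.003,"y": 0,"z": 0.0008,"rx": 0,"ry": 0,"rz": 0},{"grip": 0.467,"x": -0.004,"y": 0,"z": 0,"rx": 0,"ry": 0,"rz": 0},{"grip": 0.467,"x": -0.003,"y": 0,"z": 0,"rx": 0,"ry": 0,"rz": 0},{"grip": 0.467,"x": 0,"y": 0,"z": 0,"rx": 0,"ry": 0,"rz": 0}]'

```text
time_s: 20.38
position: [0.4521, 0.0143, 0.0123]
tool_rot: [[-0.993, 0.122, 0.0], [0.122, 0.993, -0.0], [-0.0, -0.0, -1.0]]
ft_force: [0.3, 0.4, -0.8]
grip_width: 0.0229
```

```bash
cat >> h.py <<'E'
O=np.array([.5768,-.0014]); DF=np.array([.9925,-.1219]); LF=np.array([.1219,.9925])
def st():
    s=env.observe(); q=s['position'][:2]-O; f=s['ft_force'][:2]
    print('TCP along %.2f -> plate %.2f lat %.2f z %.2f  F along %.2f lat %.2f up %.2f w %.2f t %.2f'%(q@DF*1e3,q@DF*1e3+95.3,q@LF*1e3,s['position'][2]*1e3,f@DF,f@LF,s['ft_force'][2],s['grip_width']*1e3,s['time_s']))
def fo(im,z,mm=.15,a0=-.062,a1=.025,hb=.03):
    d=np.array([.9925,-.1219,0]); l=np.array([.1219,.9925,0]); o=np.array([.5768,-.0014,z])
    A=np.arange(a1,a0,-mm/1000); B=np.arange(hb,-hb,-mm/1000)
    P=o+A[:,None,None]*d+B[None,:,None]*l
    p=proj(im,P.reshape(-1,3)).reshape(len(A),len(B),2).astype(np.float32)
    r=np.clip(cv2.remap(im['color'],p[...,0],p[...,1],cv2.INTER_CUBIC)*1.5,0,255).astype(np.uint8)
    c=int(hb/mm*1000); 
    for k in (-15,0,15): cv2.line(r,(c-int(k/mm),0),(c-int(k/mm),r.shape[0]),(0,0,255),1)
    return r
E
python3 - <<'E'
from h import *
st(); crop('sN',[.56,0,.05],'sN'); st()
E
```

```text
TCP along -125.68 -> plate -30.38 lat 0.39 z 12.33  F along 0.28 lat 0.44 up -0.78 w 22.88 t 20.38
[0.4519 0.0144 0.0123] [ 0.21  1.16 -1.62] 0.02277 20.425
TCP along -125.93 -> plate -30.63 lat 0.41 z 12.29  F along 0.07 lat 1.18 up -1.62 w 22.77 t 20.43
```

View pics/sN.png

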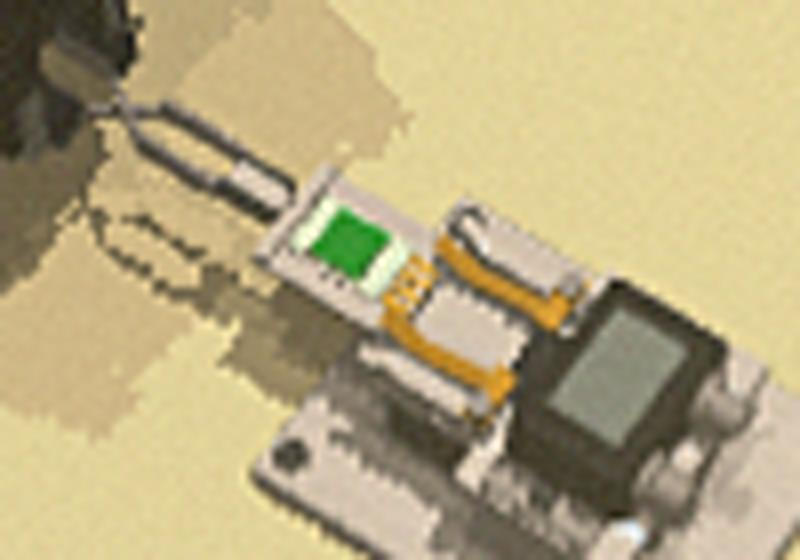

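>>> play_rows --commands '[{"grip": 0.467,"x": -0.0025,"y": -0.0004,"z": 0,"rx": 0,"ry": 0,"rz": 0},{"grip": 0.467,"x": -0.0025,"y": 0,"z": 0,"rx": 0,"ry": 0,"rz": 0},{"grip": 0.467,"x": -0.0025,"y": 0,"z": 0,"rx": 0,"ry": 0,"rz": 0}]'

```text
time_s: 20.8
position: [0.4584, 0.0132, 0.0121]
tool_rot: [[-0.993, 0.122, -0.002], [0.122, 0.993, 0.0], [0.002, 0.0, -1.0]]
ft_force: [-4.8, 0.7, -0.3]
grip_width: 0.0228
```

>>> play_rows --commands '[{"grip": 0.467,"x": -0.0025,"y": 0,"z": 0,"rx": 0,"ry": 0,"rz": 0},{"grip": 0.467,"x": -0.0025,"y": 0,"z": 0,"rx": 0,"ry": 0,"rz": 0}]'

```text
time_s: 21.05
position: [0.4643, 0.0124, 0.0122]
tool_rot: [[-0.993, 0.122, -0.0], [0.122, 0.993, 0.0], [0.0, 0.0, -1.0]]
ft_force: [-2.2, -0.2, -0.6]
grip_width: 0.0229
```

Run:
```python
from h import *
st(); crop('sN',[.56,0,.05],'sN2'); st()
cv2.imwrite('pics/fo2.png',fo(load('sN'),.052))
```

```text
TCP along -113.38 -> plate -18.08 lat 0.03 z 12.25  F along -2.17 lat -0.46 up -0.57 w 22.93 t 21.05
[0.4649 0.0123 0.0123] [-1.21  0.45 -1.46] 0.02263 21.1
TCP along -112.76 -> plate -17.46 lat -0.04 z 12.35  F along -1.25 lat 0.30 up -1.46 w 22.63 t 21.10
```

View pics/sN2.png

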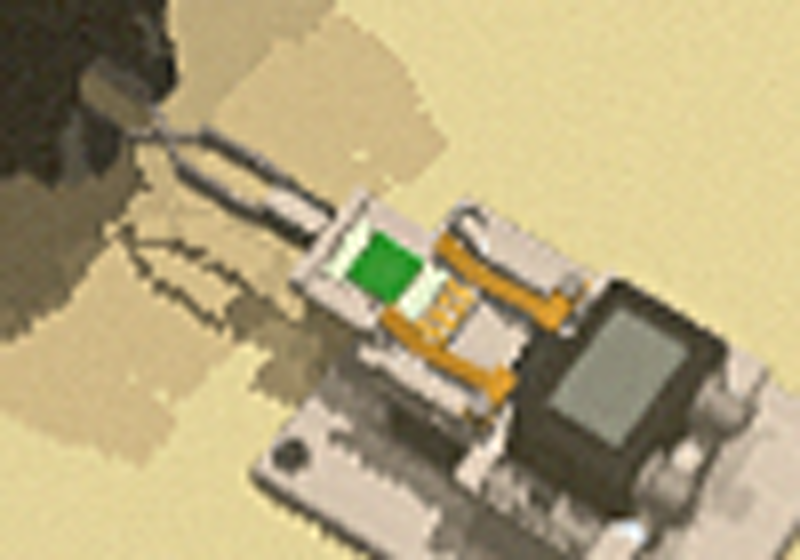

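View pics/fo2.png

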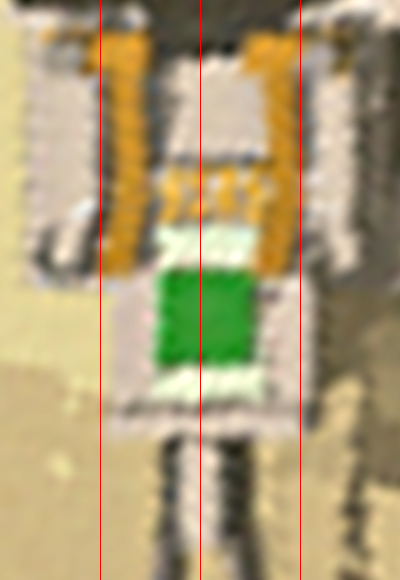

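>>> play_rows --commands '[{"grip": 0.467,"x": -0.0025,"y": 0,"z": 0,"rx": 0,"ry": 0,"rz": 0},{"grip": 0.467,"x": -0.0025,"y": 0,"z": 0,"rx": 0,"ry": 0,"rz": 0},{"grip": 0.467,"x": -0.0025,"y": 0,"z": 0,"rx": 0,"ry": 0,"rz": 0}]'

```text
time_s: 21.48
position: [0.4717, 0.0115, 0.0123]
tool_rot: [[-0.993, 0.122, -0.0], [0.122, 0.993, 0.0], [0.0, 0.0, -1.0]]
ft_force: [-2.7, -0.5, -0.7]
grip_width: 0.0229
```

>>> play_rows --commands '[{"grip": 0.467,"x": -0.002,"y": 0,"z": 0,"rx": 0,"ry": 0,"rz": 0},{"grip": 0.467,"x": -0.0015,"y": 0,"z": 0,"rx": 0,"ry": 0,"rz": 0}]'

```text
time_s: 21.72
position: [0.4752, 0.0111, 0.0123]
tool_rot: [[-0.993, 0.122, -0.0], [0.122, 0.993, 0.0], [0.0, 0.0, -1.0]]
ft_force: [-2.4, 0.1, -1.2]
grip_width: 0.023
```

>>> play_rows --commands '[{"grip": 0.467,"x": -0.0015,"y": 0,"z": 0,"rx": 0,"ry": 0,"rz": 0}]'

```text
time_s: 21.85
position: [0.4766, 0.0109, 0.0123]
tool_rot: [[-0.993, 0.122, -0.0], [0.122, 0.993, 0.0], [0.0, 0.0, -1.0]]
ft_force: [-2.0, 0.3, -1.2]
grip_width: 0.0229
```

Run:
```python
from h import *
st(); im=optics.get_image('scene'); save(im,'sN'); st()
cv2.imwrite('pics/fo3.png',fo(load('sN'),.052))
```

```text
TCP along -100.90 -> plate -5.60 lat 0.00 z 12.31  F along -2.00 lat 0.10 up -1.22 w 22.90 t 21.85
TCP along -100.56 -> plate -5.26 lat -0.05 z 12.36  F along -0.35 lat 0.39 up -1.49 w 22.75 t 21.90
```

View pics/fo3.png

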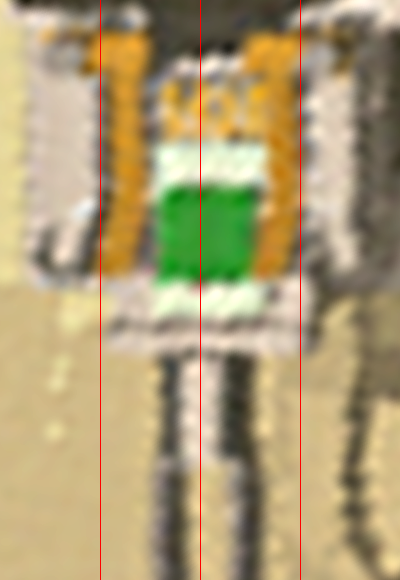

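>>> play_rows --commands '[{"grip": 0.467,"x": -0.001,"y": 0,"z": 0,"rx": 0,"ry": 0,"rz": 0},{"grip": 0.467,"x": -0.001,"y": 0,"z": 0,"rx": 0,"ry": 0,"rz": 0}]'

```text
time_s: 22.15
position: [0.4785, 0.0107, 0.0123]
tool_rot: [[-0.993, 0.122, -0.0], [0.122, 0.993, 0.0], [0.0, -0.0, -1.0]]
ft_force: [-3.0, -0.2, -1.9]
grip_width: 0.023
```

>>> play_rows --commands '[{"grip": 0.467,"x": -0.001,"y": 0,"z": 0,"rx": 0,"ry": 0,"rz": 0}]'

```text
time_s: 22.28
position: [0.4796, 0.0105, 0.0123]
tool_rot: [[-0.993, 0.122, -0.0], [0.122, 0.993, -0.0], [0.0, -0.0, -1.0]]
ft_force: [-3.5, -0.2, -0.8]
grip_width: 0.0228
```

>>> play_rows --commands '[{"grip": 0.467,"x": -0.001,"y": 0,"z": 0,"rx": 0,"ry": 0,"rz": 0}]'

```text
time_s: 22.4
position: [0.4806, 0.0104, 0.0123]
tool_rot: [[-0.992, 0.122, -0.0], [0.122, 0.992, -0.0], [0.0, -0.0, -1.0]]
ft_force: [-2.0, -0.3, -1.5]
grip_width: 0.0226
```

Run:
```python
from h import *
st(); im=optics.get_image('scene'); save(im,'sN'); st()
cv2.imwrite('pics/fo4.png',fo(load('sN'),.052))
```

```text
TCP along -96.92 -> plate -1.62 lat -0.01 z 12.33  F along -1.95 lat -0.52 up -1.51 w 22.65 t 22.40
TCP along -96.69 -> plate -1.39 lat -0.03 z 12.33  F along -0.31 lat -0.54 up -1.72 w 23.03 t 22.45
```

View pics/fo4.png

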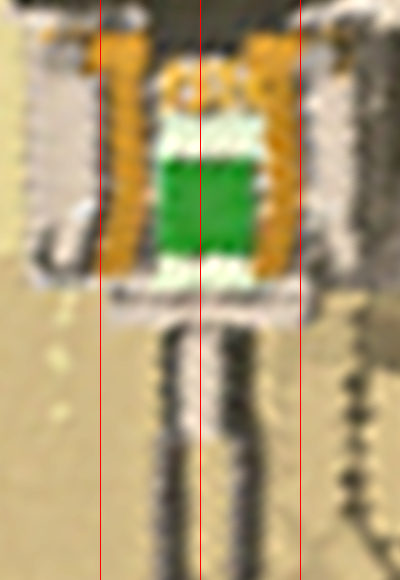

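>>> play_rows --commands '[{"grip": 0.467,"x": -0.0008,"y": 0,"z": 0,"rx": 0,"ry": 0,"rz": 0}]'

```text
time_s: 22.58
position: [0.4813, 0.0103, 0.0123]
tool_rot: [[-0.993, 0.122, -0.0], [0.122, 0.993, 0.0], [0.0, -0.0, -1.0]]
ft_force: [-2.6, 0.4, -0.8]
grip_width: 0.0229
```

>>> play_rows --commands '[{"grip": 0.467,"x": -0.0008,"y": 0,"z": 0,"rx": 0,"ry": 0,"rz": 0}]'

```text
time_s: 22.7
position: [0.482, 0.0103, 0.0123]
tool_rot: [[-0.993, 0.122, -0.0], [0.122, 0.993, 0.0], [0.0, 0.0, -1.0]]
ft_force: [-2.1, -0.7, -1.8]
grip_width: 0.0231
```

>>> play_rows --commands '[{"grip": 0.467,"x": -0.0006,"y": 0,"z": 0,"rx": 0,"ry": 0,"rz": 0}]'

```text
time_s: 22.82
position: [0.4827, 0.0102, 0.0123]
tool_rot: [[-0.993, 0.122, -0.0], [0.122, 0.993, 0.0], [0.0, 0.0, -1.0]]
ft_force: [-2.7, -0.1, -1.2]
grip_width: 0.0232
```

>>> play_rows --commands '[{"grip": 0.467,"x": -0.0005,"y": 0,"z": 0,"rx": 0,"ry": 0,"rz": 0}]'

```text
time_s: 22.95
position: [0.4832, 0.0101, 0.0123]
tool_rot: [[-0.993, 0.122, -0.0], [0.122, 0.993, 0.0], [0.0, 0.0, -1.0]]
ft_force: [-1.8, -0.0, -1.7]
grip_width: 0.0227
```

Run:
```python
from h import *
st(); im=optics.get_image('scene'); save(im,'sN'); st()
cv2.imwrite('pics/fo5.png',fo(load('sN'),.052))
```

```text
TCP along -94.33 -> plate 0.97 lat 0.00 z 12.29  F along -1.81 lat -0.26 up -1.66 w 22.74 t 22.95
TCP along -94.21 -> plate 1.09 lat -0.00 z 12.32  F along -2.60 lat 0.09 up -1.43 w 22.81 t 23.00
```

View pics/fo5.png

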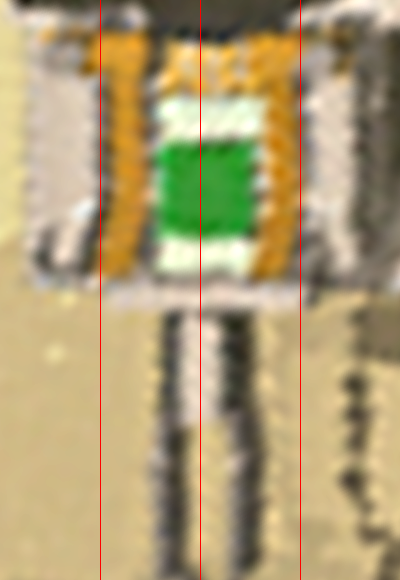

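>>> play_rows --commands '[{"grip": 0.467,"x": -0.0005,"y": 0,"z": 0,"rx": 0,"ry": 0,"rz": 0}]'

```text
time_s: 23.12
position: [0.4837, 0.01, 0.0123]
tool_rot: [[-0.993, 0.122, -0.0], [0.122, 0.993, 0.0], [0.0, 0.0, -1.0]]
ft_force: [-2.5, 1.3, -1.5]
grip_width: 0.0225
```

>>> play_rows --commands '[{"grip": 0.467,"x": -0.0005,"y": 0,"z": 0,"rx": 0,"ry": 0,"rz": 0}]'

```text
time_s: 23.25
position: [0.4842, 0.01, 0.0123]
tool_rot: [[-0.993, 0.122, -0.0], [0.122, 0.993, 0.0], [0.0, 0.0, -1.0]]
ft_force: [-2.5, 0.5, -1.3]
grip_width: 0.023
```

>>> play_rows --commands '[{"grip": 0.467,"x": -0.0005,"y": 0,"z": 0,"rx": 0,"ry": 0,"rz": 0}]'

```text
time_s: 23.38
position: [0.4847, 0.0099, 0.0123]
tool_rot: [[-0.993, 0.122, -0.0], [0.122, 0.993, 0.0], [0.0, 0.0, -1.0]]
ft_force: [-3.7, 0.6, -1.9]
grip_width: 0.0225
```

Run:
```python
from h import *
st(); im=optics.get_image('scene'); save(im,'sN'); st()
cv2.imwrite('pics/fo6.png',fo(load('sN'),.052))
```

```text
TCP along -92.82 -> plate 2.48 lat -0.00 z 12.29  F along -3.76 lat 0.18 up -1.88 w 22.47 t 23.38
TCP along -92.68 -> plate 2.62 lat -0.00 z 12.31  F along -2.46 lat -0.40 up -0.93 w 22.91 t 23.43
```

View pics/fo6.png

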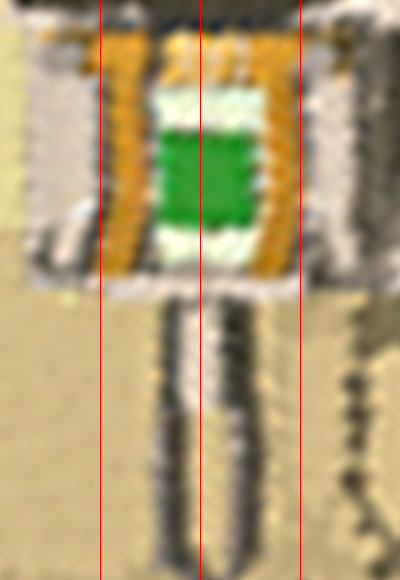

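>>> play_rows --commands '[{"grip": 0.467,"x": -0.0004,"y": 0,"z": 0,"rx": 0,"ry": 0,"rz": 0}]'

```text
time_s: 23.55
position: [0.4851, 0.0099, 0.0123]
tool_rot: [[-0.993, 0.122, -0.0], [0.122, 0.993, 0.0], [0.0, 0.0, -1.0]]
ft_force: [-3.5, 1.0, -1.9]
grip_width: 0.0231
```

>>> play_rows --commands '[{"grip": 0.467,"x": -0.0004,"y": 0,"z": 0,"rx": 0,"ry": 0,"rz": 0}]'

```text
time_s: 23.68
position: [0.4852, 0.0099, 0.0123]
tool_rot: [[-0.993, 0.122, -0.001], [0.122, 0.993, 0.0], [0.001, 0.0, -1.0]]
ft_force: [-4.2, 0.3, -0.8]
grip_width: 0.0227
```

>>> play_rows --commands '[{"grip": 0.467,"x": -0.0004,"y": 0,"z": 0,"rx": 0,"ry": 0,"rz": 0}]'

```text
time_s: 23.8
position: [0.4852, 0.0099, 0.0121]
tool_rot: [[-0.993, 0.122, -0.002], [0.122, 0.993, 0.0], [0.002, 0.0, -1.0]]
ft_force: [-6.2, 0.5, -0.5]
grip_width: 0.0229
```

Run:
```python
from h import *
st(); im=optics.get_image('scene'); save(im,'sN'); st()
cv2.imwrite('pics/fo7.png',fo(load('sN'),.052))
```

```text
TCP along -92.27 -> plate 3.03 lat 0.06 z 12.14  F along -6.24 lat -0.25 up -0.51 w 22.92 t 23.80
TCP along -92.26 -> plate 3.04 lat 0.06 z 12.17  F along -5.64 lat -0.51 up -1.23 w 22.75 t 23.85
```

View pics/fo7.png

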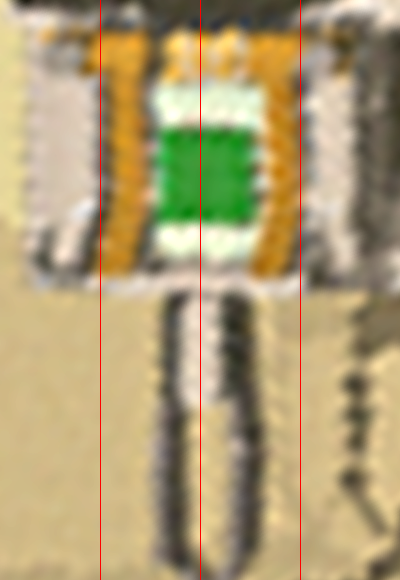

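>>> play_rows --commands '[{"grip": 0.5,"x": 0,"y": 0,"z": 0,"rx": 0,"ry": 0,"rz": 0},{"grip": 0.54,"x": 0,"y": 0,"z": 0,"rx": 0,"ry": 0,"rz": 0},{"grip": 0.565,"x": 0,"y": 0,"z": 0,"rx": 0,"ry": 0,"rz": 0},{"grip": 0.565,"x": 0,"y": 0,"z": 0,"rx": 0,"ry": 0,"rz": 0}]'

```text
time_s: 24.35
position: [0.4857, 0.0098, 0.0123]
tool_rot: [[-0.993, 0.122, -0.0], [0.122, 0.993, -0.0], [0.0, -0.0, -1.0]]
ft_force: [-5.7, -0.0, 0.0]
grip_width: 0.0194
```

Run:
```python
from h import *
st(); im=optics.get_image('scene'); save(im,'sO'); st()
cv2.imwrite('pics/fo8.png',np.hstack([fo(load('sN'),.052),fo(load('sO'),.052)]))
```

```text
TCP along -91.81 -> plate 3.49 lat -0.03 z 12.34  F along -5.63 lat -0.72 up 0.03 w 19.40 t 24.35
TCP along -91.81 -> plate 3.49 lat -0.05 z 12.34  F along -5.51 lat -0.67 up -0.63 w 19.11 t 24.40
```

View pics/fo8.png

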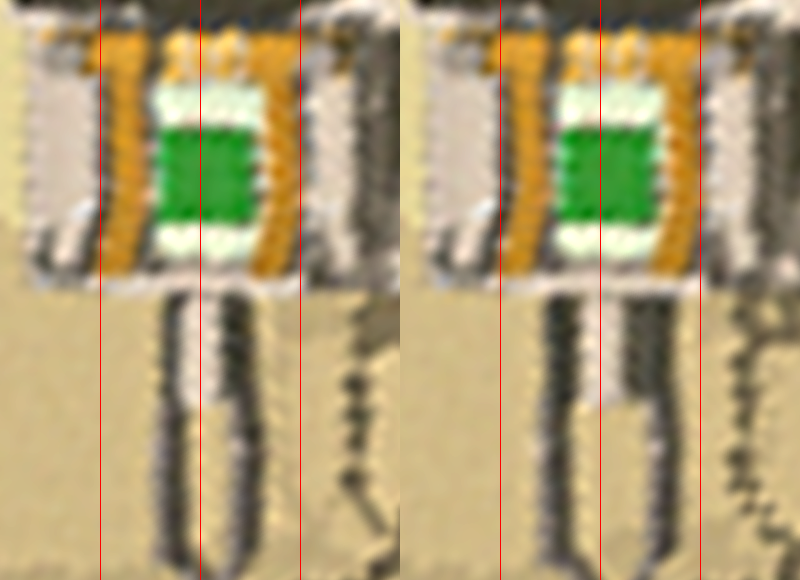

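>>> play_rows --commands '[{"grip": 0.58,"x": 0.0015,"y": 0,"z": 0,"rx": 0,"ry": 0,"rz": 0},{"grip": 0.58,"x": 0.0015,"y": 0,"z": 0,"rx": 0,"ry": 0,"rz": 0},{"grip": 0.58,"x": 0.001,"y": 0,"z": 0,"rx": 0,"ry": 0,"rz": 0}]'

```text
time_s: 24.78
position: [0.4824, 0.0101, 0.0125]
tool_rot: [[-0.992, 0.122, 0.001], [0.122, 0.992, -0.0], [-0.001, -0.0, -1.0]]
ft_force: [-0.8, 0.5, 0.2]
grip_width: 0.0182
```

Run:
```python
from h import *
st(); im=optics.get_image('scene'); save(im,'sP'); st()
cv2.imwrite('pics/fo9.png',np.hstack([fo(load('sO'),.048),fo(load('sP'),.048)]))
```

```text
TCP along -95.06 -> plate 0.24 lat -0.07 z 12.54  F along -0.81 lat 0.43 up 0.24 w 18.20 t 24.77
TCP along -95.29 -> plate 0.01 lat -0.05 z 12.49  F along 0.17 lat 0.08 up -0.56 w 18.50 t 24.82
```

View pics/fo9.png

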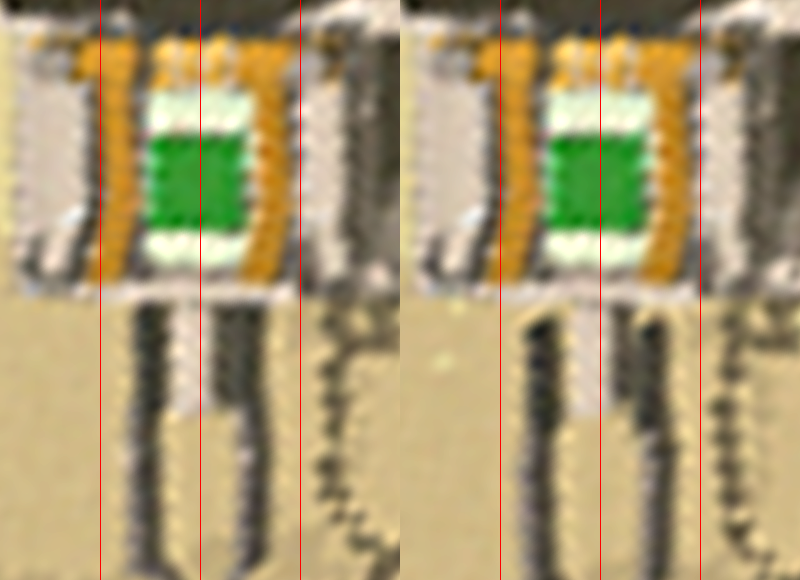

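>>> play_rows --commands '[{"grip": 0.57,"x": 0.006,"y": 0,"z": 0,"rx": 0,"ry": 0,"rz": 0},{"grip": 0.57,"x": 0.01,"y": 0,"z": 0,"rx": 0,"ry": 0,"rz": 0},{"grip": 0.57,"x": 0.01,"y": 0,"z": 0,"rx": 0,"ry": 0,"rz": 0},{"grip": 0.5,"x": 0.01,"y": 0,"z": -0.005,"rx": 0,"ry": 0,"rz": 0},{"grip": 0.43,"x": 0.005,"y": 0,"z": -0.02,"rx": 0,"ry": 0,"rz": 0},{"grip": 0.43,"x": 0,"y": 0,"z": -0.03,"rx": 0,"ry": 0,"rz": 0},{"grip": 0.43,"x": 0,"y": 0,"z": -0.02,"rx": 0,"ry": 0,"rz": 0},{"grip": 0.43,"x": 0,"y": 0,"z": 0,"rx": 0,"ry": 0,"rz": 0},{"grip": 0.43,"x": 0,"y": 0,"z": 0,"rx": 0,"ry": 0,"rz": 0}]'

```text
time_s: 25.95
position: [0.4406, 0.0154, 0.0867]
tool_rot: [[-0.993, 0.122, -0.001], [0.122, 0.993, 0.0], [0.001, 0.0, -1.0]]
ft_force: [0.2, -0.3, -0.2]
grip_width: 0.0244
```

Run:
```python
from h import *
st()
im=optics.get_image('scene'); save(im,'sQ'); im=optics.get_image('wrist'); save(im,'wQ')
s=env.observe(); p=np.array(s['position']); R=np.array(s['tool_rot']); d=-R[:,0]; yaw=np.degrees(np.arctan2(d[1],d[0]))
g=p-.0035*d; g[2]=p[2]+.039
tweez('wQ',g,yaw,14); tweez('sQ',g,yaw,14)
cv2.imwrite('pics/foQ.png',np.hstack([fo(load('sP'),.048),fo(load('sQ'),.048)]))
plan([.5785,.2185,.075],173.57)
```

```text
TCP along -137.19 -> plate -41.89 lat 0.07 z 86.69  F along 0.23 lat -0.31 up -0.22 w 24.44 t 25.95
wQ -88 439 b -3.5 2.9 ztop [4.7 5.6 6.4]
wQ -75 292 b -3.9 3.5 ztop [4.4 5.3 6.1]
wQ -60 255 b -5.3 4.6 ztop [4.5 5.3 6.1]
wQ -45 241 b -6.9 6.5 ztop [4.4 5.1 5.9]
wQ -30 221 b -8.5 8.1 ztop [4.2 5.2 6. ]
wQ 28 217 b -4.1 3.6 ztop [-0.   3.6  5.2]
wQ 40 21 b -5.3 4.9 ztop [4.2 4.8 5. ]
a range -93.28096686396661 38.44397558497459
sQ -88 13 b -4.7 1.8 ztop [0.7 4.7 6.7]
sQ -75 16 b -5.6 2.0 ztop [-1.1  4.1  6.2]
sQ -60 17 b -6.4 4.2 ztop [-3.   3.8  7.7]
sQ -45 4 b -8.6 -5.6 ztop [-1.6  0.7  3.1]
sQ 28 14 b -6.2 3.4 ztop [-2.3  2.2  5.4]
sQ 40 16 b -6.5 4.6 ztop [-3.7  2.1  4.3]
sQ 50 19 b -7.8 5.2 ztop [-1.   2.5  5.4]
sQ 60 17 b -7.7 4.2 ztop [0.  3.2 6.6]
sQ 66 21 b -5.8 3.1 ztop [-1.8  2.9  5.1]
sQ 72 16 b -5.4 3.3 ztop [-1.7  1.9  4. ]
a range -364.83286227095897 77.23355622867734
turn rotvec [ 0.0002 -0.0018 -0.0103]
pos [0.4407 0.0154 0.0865] yaw 172.98 shift [-0.1142  0.2173  0.0115] norm 0.24575372628152733 w 0.024073567958611947 F [ 0.6   0.25 -1.56] t 26.05
```

View pics/foQ.png

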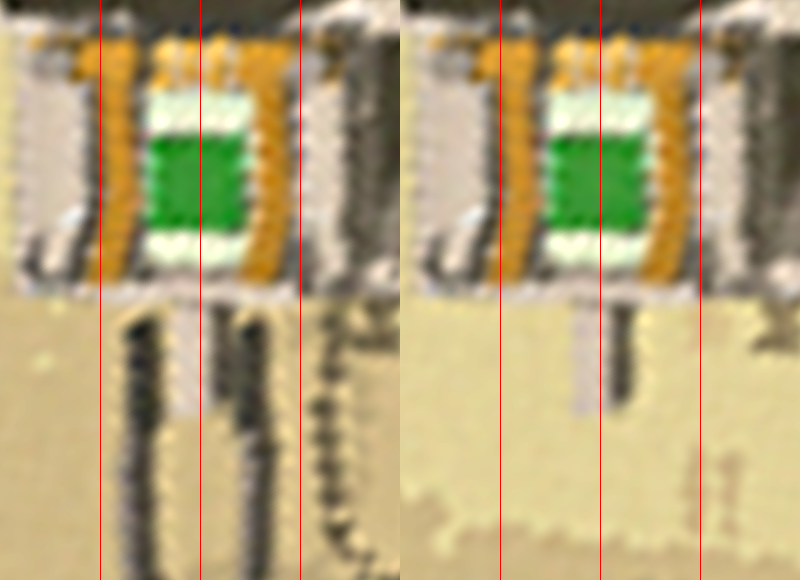

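>>> play_rows --commands '[{"grip": 0.43,"x": -0.01,"y": 0.018,"z": 0,"rx": 0,"ry": 0,"rz": -0.0103},{"grip": 0.43,"x": -0.02,"y": 0.038,"z": 0,"rx": 0,"ry": 0,"rz": 0},{"grip": 0.43,"x": -0.02,"y": 0.038,"z": 0,"rx": 0,"ry": 0,"rz": 0},{"grip": 0.43,"x": -0.02,"y": 0.038,"z": 0,"rx": 0,"ry": 0,"rz": 0},{"grip": 0.43,"x": -0.02,"y": 0.038,"z": 0,"rx": 0,"ry": 0,"rz": 0},{"grip": 0.43,"x": -0.016,"y": 0.03,"z": 0.006,"rx": 0,"ry": 0,"rz": 0},{"grip": 0.43,"x": -0.0082,"y": 0.0173,"z": 0.0055,"rx": 0,"ry": 0,"rz": 0},{"grip": 0.43,"x": 0,"y": 0,"z": 0,"rx": 0,"ry": 0,"rz": 0},{"grip": 0.43,"x": 0,"y": 0,"z": 0,"rx": 0,"ry": 0,"rz": 0}]'

```text
time_s: 27.18
position: [0.5787, 0.2177, 0.0754]
tool_rot: [[-0.994, 0.112, -0.001], [0.112, 0.994, -0.0], [0.001, -0.001, -1.0]]
ft_force: [0.2, -0.7, 0.3]
grip_width: 0.0239
```

Run:
```python
from h import *
plan([.5785,.2185,.0107],173.57)
```

```text
turn rotvec [-0.0006 -0.0012 -0.0002]
pos [0.5787 0.2177 0.0754] yaw 173.56 shift [0.0003 0.0008 0.0647] norm 0.06467736710605407 w 0.0238953905533073 F [ 0.21 -0.72  0.25] t 27.175
```

>>> play_rows --commands '[{"grip": 0.43,"x": 0.0003,"y": 0.0008,"z": 0.015,"rx": 0,"ry": 0,"rz": 0},{"grip": 0.43,"x": 0,"y": 0,"z": 0.022,"rx": 0,"ry": 0,"rz": 0},{"grip": 0.43,"x": 0,"y": 0,"z": 0.016,"rx": 0,"ry": 0,"rz": 0},{"grip": 0.42,"x": 0,"y": 0,"z": 0.007,"rx": 0,"ry": 0,"rz": 0},{"grip": 0.42,"x": 0,"y": 0,"z": 0.002,"rx": 0,"ry": 0,"rz": 0},{"grip": 0.42,"x": 0,"y": 0,"z": 0,"rx": 0,"ry": 0,"rz": 0}]'

```text
time_s: 27.92
position: [0.5793, 0.2191, 0.0143]
tool_rot: [[-0.994, 0.112, 0.001], [0.112, 0.994, 0.0], [-0.001, 0.0, -1.0]]
ft_force: [-0.5, 0.2, -0.2]
grip_width: 0.0254
```

Run:
```python
from h import *
plan([.5785,.2185,.0107],173.57)
crop('sR',[.575,.219,.05],'sR',60,40,6)
im=optics.get_image('wrist'); save(im,'wR')
tweez('wR',np.array([.5751,.219,.05]),-6.3,14)
```

```text
turn rotvec [0.0002 0.0008 0.    ]
pos [0.5793 0.2191 0.0143] yaw 173.57 shift [ 0.0007 -0.0007  0.0036] norm 0.003696951412603502 w 0.02538657137333582 F [-0.5   0.21 -0.2 ] t 27.925
[0.5793 0.2192 0.0144] [ 0.66 -0.05 -0.15] 0.02526 27.975
wR -88 428 b -2.6 3.7 ztop [7.8 8.7 9.7]
wR -75 297 b -3.1 4.3 ztop [7.4 8.4 9.4]
wR -60 1312 b -14.0 13.9 ztop [-4.7 -3.8  8.4]
wR -45 239 b -6.1 7.2 ztop [7.5 8.3 9.1]
wR -30 213 b -7.8 8.8 ztop [7.4 8.3 9.2]
wR 28 239 b -3.5 5.4 ztop [2.5 6.1 8.7]
wR 40 686 b -14.0 14.0 ztop [-9.7 -5.9 -3.3]
wR 50 145 b -13.8 13.6 ztop [-5.  -4.3 -3.7]
a range -92.79871223229478 49.922853936639804
```

View pics/sR.png

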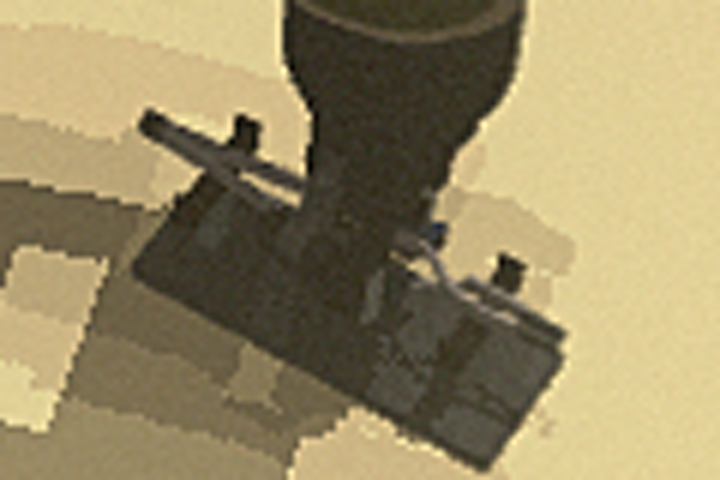

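>>> play_rows --commands '[{"grip": 0.42,"x": 0.0005,"y": -0.0006,"z": 0.0016,"rx": 0,"ry": 0,"rz": 0},{"grip": 0.42,"x": 0,"y": 0,"z": 0.0014,"rx": 0,"ry": 0,"rz": 0},{"grip": 0.42,"x": 0,"y": 0,"z": 0.0005,"rx": 0,"ry": 0,"rz": 0},{"grip": 0.42,"x": 0,"y": 0,"z": 0,"rx": 0,"ry": 0,"rz": 0}]'

```text
time_s: 28.52
position: [0.5785, 0.2186, 0.0103]
tool_rot: [[-0.994, 0.112, -0.0], [0.112, 0.994, -0.0], [0.0, -0.0, -1.0]]
ft_force: [0.4, 0.0, 0.0]
grip_width: 0.0246
```

Run:
```python
from h import *
im=optics.get_image('wrist'); save(im,'wR')
tweez('wR',np.array([.5751,.219,.05]),-6.3,14)
plan([.5785,.2185,.0107],173.57)
```

```text
wR -88 429 b -3.3 3.1 ztop [3.8 4.7 5.6]
wR -75 287 b -3.7 3.6 ztop [3.4 4.4 5.2]
wR -60 1376 b -14.0 13.9 ztop [-4.7 -3.8  4.4]
wR -45 239 b -6.8 6.6 ztop [3.4 4.3 5. ]
wR -30 216 b -8.8 8.2 ztop [3.5 4.3 5.1]
wR 28 212 b -4.2 3.1 ztop [-1.   2.5  4.4]
wR 40 678 b -14.0 14.0 ztop [-9.7 -5.7 -3.6]
a range -93.51372603363855 46.511542584756974
turn rotvec [-0.     -0.0001  0.0001]
pos [0.5785 0.2186 0.0103] yaw 173.57 shift [-0.0001 -0.0001 -0.0004] norm 0.00041900771597555363 w 0.024360866853250864 F [-0.97 -1.66  0.88] t 28.575
```

>>> play_rows --commands '[{"grip": 0.4,"x": 0,"y": 0,"z": 0,"rx": 0,"ry": 0,"rz": 0},{"grip": 0.37,"x": 0,"y": 0,"z": 0,"rx": 0,"ry": 0,"rz": 0},{"grip": 0.3,"x": 0,"y": 0,"z": 0,"rx": 0,"ry": 0,"rz": 0},{"grip": 0.1,"x": 0,"y": 0,"z": 0,"rx": 0,"ry": 0,"rz": 0},{"grip": 0,"x": 0,"y": 0,"z": 0,"rx": 0,"ry": 0,"rz": 0},{"grip": 0,"x": 0,"y": 0,"z": 0,"rx": 0,"ry": 0,"rz": 0},{"grip": 0,"x": 0,"y": 0,"z": -0.01,"rx": 0,"ry": 0,"rz": 0},{"grip": 0,"x": 0,"y": 0,"z": -0.03,"rx": 0,"ry": 0,"rz": 0},{"grip": 0,"x": 0,"y": 0,"z": -0.05,"rx": 0,"ry": 0,"rz": 0},{"grip": 0,"x": -0.015,"y": 0,"z": -0.06,"rx": 0,"ry": 0,"rz": 0},{"grip": 0,"x": -0.015,"y": 0,"z": -0.05,"rx": 0,"ry": 0,"rz": 0},{"grip": 0,"x": 0,"y": 0,"z": 0,"rx": 0,"ry": 0,"rz": 0}]'

```text
time_s: 30.08
position: [0.6102, 0.2152, 0.2153]
tool_rot: [[-0.994, 0.112, 0.009], [0.112, 0.994, 0.001], [-0.009, 0.002, -1.0]]
ft_force: [-0.5, 0.2, -0.4]
grip_width: 0.0428
```

>>> play_rows --commands '[{"grip": -1,"x": -0.005,"y": -0.03,"z": 0,"rx": 0,"ry": 0,"rz": 0},{"grip": -1,"x": -0.01,"y": -0.05,"z": 0,"rx": 0,"ry": 0,"rz": 0},{"grip": -1,"x": -0.005,"y": -0.05,"z": 0.005,"rx": 0,"ry": 0,"rz": 0},{"grip": -1,"x": 0,"y": -0.05,"z": 0.01,"rx": 0,"ry": 0,"rz": 0},{"grip": -1,"x": 0,"y": -0.025,"z": 0.005,"rx": 0,"ry": 0,"rz": 0},{"grip": -1,"x": 0,"y": 0,"z": 0,"rx": 0,"ry": 0,"rz": 0},{"grip": -1,"x": 0,"y": 0,"z": 0,"rx": 0,"ry": 0,"rz": 0}]'

```text
time_s: 30.95
position: [0.605, 0.0102, 0.1903]
tool_rot: [[-0.994, 0.111, -0.0], [0.111, 0.994, 0.0], [0.0, 0.0, -1.0]]
ft_force: [-0.3, 0.4, -0.0]
grip_width: 0.0854
```

Run:
```python
from h import *
im=optics.get_image('wrist'); save(im,'wS'); st()
cv2.imwrite('pics/wS.png',np.clip(im['color']*1.2,0,255).astype(np.uint8))
W=cloud(im).reshape(-1,3); q=W[:,:2]-O; a=q@DF*1000; b=q@LF*1000; z=W[:,2]*1000
H=lambda A,B:(lambda s: '%2.0f'%np.median(z[s]) if s.any() else '..')((abs(a-A)<.7)&(abs(b-B)<.7))
for A in np.arange(28,-44,-1.5): print('%5.1f'%A,' '.join(H(A,B) for B in np.arange(24,-25,-2)))
W0=cloud(load('wB')).reshape(-1,3)
cv2.imwrite('pics/foS.png',np.hstack([fo(load('wB'),.052),fo(im,.052)]))
```

```text
TCP along 26.69 -> plate 121.99 lat 15.18 z 190.40  F along 0.13 lat -0.43 up -1.64 w 85.45 t 31.00
 28.0 50 69 70 70 68 70 69 69 71 69 70 70 70 70 69 70 70 70 69 70 70 70 70 292 293
 26.5 49 55 61 69 68 68 69 68 65 68 69 69 69 70 69 69 69 66 70 69 69 69 69 292 293
 25.0 50 46 54 54 52 55 51 52 53 54 59 56 60 58 57 55 59 55 57 53 57 59 58 293 293
 23.5 46 45 46 46 47 46 47 47 53 53 53 52 52 52 52 51 53 45 45 45 46 45 46 169 293
 22.0 45 46 46 47 46 46 47 47 53 52 52 52 54 51 52 52 53 46 45 45 46 46 47 170 293
 20.5 10 .. .. .. .. .. .. .. 53 52 52 53 52 52 52 53 52 .. .. .. .. .. .. .. 293
 19.0 28 56 59 60 56 57 57 57 56 52 52 52 52 53 52 53 57 56 57 57 179 59 .. 57 293
 17.5 26 58 59 59 60 56 57 56 57 51 167 50 168 169 50 51 57 58 57 57 302 304 60 59 293
 16.0 288 288 293 292 295 296 294 294 292 292 289 289 288 291 291 291 58 57 57 305 305 60 60 60 294
 14.5 297 299 299 298 299 298 299 299 299 298 297 295 293 293 293 171 57 57 182 306 305 60 59 296 277
 13.0 298 302 59 300 299 302 300 298 295 173 296 51 172 51 49 49 55 56 307 305 303 300 298 296 293
 11.5 .. 53 53 53 46 54 55 55 50
[... 2317 characters left out ...]
0 10 10 10 52 54 54 .. 11  9 11 10 11 11 11 10 10 11
-32.0  9  9  9  9  9  9  9  9 10  9 10 31 54 54 .. 10 10 10 10  9 10 10 11 10  9
-33.5 -0  0 -0  0 -1  0  0 -0  0 -1  1 28 54 55 .. -0 -1  0  0 -0  1  1  1  0 -0
-35.0  0 -0  0  0  1 -0  0  1 -0  0  1 54 54 54 .. -0 -1  1 -0 -1 -1  1 -1 -0 -1
-36.5 -1  1 -1  0  0  0 -1  1  1 -0  0  1 -0  1  1 -0  1  0  0 -0  1  1  0  0  0
-38.0  1  0  0 -1  1 -1  1  1  1 -0  0 -0 -0  0  0  0  0  0  0 -0 -0  1  0 -0 -0
-39.5 -1  0 -1  0  1 -1 -0 -1 -1 -3 -1  1 -0  1 -0  0 -0 -0  1  1  0  0 -0  0 -0
-41.0  1 -0 -0 -0  0  0 -0 -0  0 -1  0 -0 -0 -0 -0 -0 -0  1 -1  0  1 -0 -1  1 -1
-42.5 -0 -1  0  0 -1 -0  1  0  2  1 -1  0  1 -1  0 -0  1  1 -1  0 -0  0  0  1  0
```

View pics/wS.png

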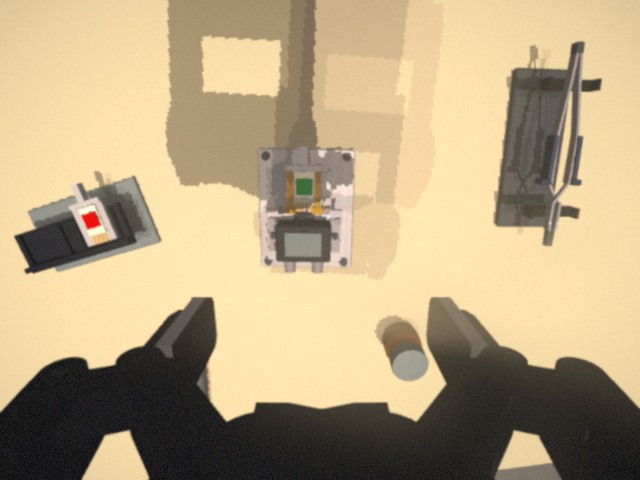

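View pics/foS.png

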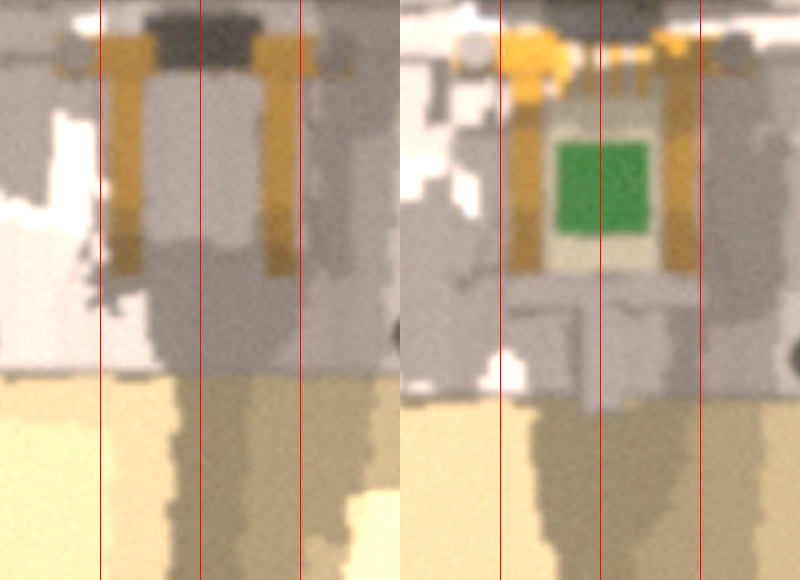

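Run:
```python
from h import *
tweez('wS',np.array([.5751,.219,.05]),-6.3,14)
im=optics.get_image('scene'); save(im,'sT'); cv2.imwrite('pics/sT.png',np.clip(im['color']*1.3,0,255).astype(np.uint8))
c=load('wS')['color'][20:260,470:630]; cv2.imwrite('pics/wSc.png',cv2.resize(c,None,fx=2.4,fy=2.4,interpolation=cv2.INTER_CUBIC))
```

```text
wS -88 107 b -4.6 3.4 ztop [-1.5  3.4  4.6]
wS -75 118 b -5.3 3.8 ztop [-1.5  2.9  4.7]
wS -60 254 b -13.9 14.0 ztop [-4.7 -2.8  4. ]
wS -45 135 b -8.3 7.0 ztop [-2.8  1.7  4.5]
wS -30 128 b -10.3 8.8 ztop [-3.   1.9  4.6]
wS 28 79 b -5.9 4.3 ztop [-2.2  1.3  4.4]
wS 40 159 b -13.6 13.9 ztop [-5.4 -1.5  4.2]
wS 50 139 b -13.7 13.7 ztop [-4.2 -0.1  4. ]
wS 60 77 b -5.1 3.6 ztop [-0.9  2.7  4.2]
wS 66 66 b -4.3 3.1 ztop [-0.3  2.6  3.6]
wS 72 60 b -4.4 2.7 ztop [-1.9  2.6  3.3]
a range -93.30606163587893 75.30209204638591
```

View pics/wSc.png

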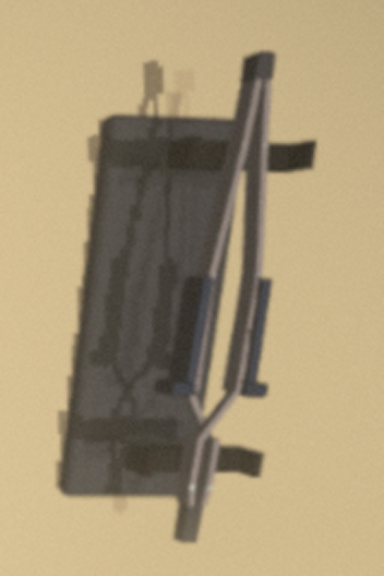

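View pics/sT.png

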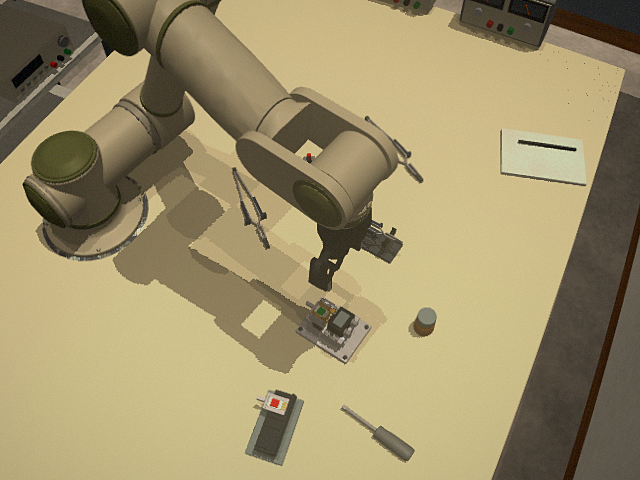

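All good: the tweezers lie level on both rests, the carrier is home, and the red carrier, jar, screwdriver and adapter are where they were. Handing in.

```bash
python3 -c "
from h import *
print(env.observe()['time_s']); print(order.close_job())"
```

```text
31.05
the job is handed in; nothing more can be done
None
```

The green carrier is under both clips and pushed fully home. The tweezers are back on their stand, and I handed the job in at 31 s with the gripper open and clear of everything.

- **Right tweezers:** I took the 168 mm pair from the stand. The two look-alikes on the bench measured about 230–240 mm, so they were left alone.
- **Fully home:** The tool stopped advancing while the push rose to about 6 N. About 2.5 N of that was sliding friction, so roughly 3.5 N was on the contact block. Wrist pictures from before and after show the block moved back about 4 mm.
- **After release:** The carrier had not moved in the pictures taken after I let go and pulled back. It lies level in the slideway.
- **Stand and other things:** The tweezers lie level on both rests, within about 1 mm of where they started. The red carrier, jar and screwdriver look untouched in the last picture. The adapter was mostly hidden behind the arm there, but nothing came near it.

Three things did not go as expected:

- **TCP height:** The fingertips showed about 23 mm behind the reported TCP in two cameras, instead of 14 mm ahead of it. I went by the cameras, lowering in small steps and watching the force.
- **First clamp:** The first time I closed on the ear it was too loose. The tips slid up it about 13 mm without lifting the carrier. I lowered again, closed more firmly, and it held.
- **Contact block position:** The wrist and scene cameras disagreed by about 2 mm on where the block's free face was, so I relied on the felt stop.

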